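Finish the spring column on the assembly dial and index it on

TASK

Two orange cone washers are still missing from the half-built spring column on the dial. Slide both onto its arbor, fully down, with the faces alternating as in the finished columns: the next one dished face down, the last one dished face up. Then push the dial by its black knob one position counter-clockwise (seen from above) so that it rests in the next detent, and leave the three crystal jars where they stand.

Things in the scene. Friction and masses are not known exactly. Their poses are not given: they have to be found in the camera images.
- washer_a: orange polyurethane cone washer (spring), 30 g: 64 mm outside, bore 34 mm, 18 mm high; wall 10 mm thick along the axis, rising 8 mm from bore to rim: one face dished, one domed. Origin on the axis at the bore end; z = axis, out of the dished face. The cylindrical rim face spans z = 8 to 18 mm. Starts flat on the table, dished face up
- washer_b: second washer, identical and interchangeable, lying the same way. As both start dished face up, one has to be turned over, and that one goes on first. The slotted rack is a handy place to stand a washer on edge and take it again from its other side
- arbor (a point): on the axis of the half-built upright steel arbor, level with the top of the two washers already on it (fixed there: lower one dished face down, upper one up, so the top is a 64 mm rim). The arbor, 29 mm thick, stands 54 mm above this point, its last 12 mm tapering to 17 mm; a washer has 2.5 mm play all round. Moves with the dial
- column_joint (a point): same axis, 18 mm above arbor. In the finished column the turned washer (below) and the other (above) touch here bore end to bore end, so the origins of both lie at this point. Moves with the dial
- dial (a joint): angle of the dial, rad, positive counter-clockwise from above; 0 is the present detent, 1.571 the next (one every 1.571). A spring plunger pulls the dial to the nearest detent (at most 0.25 N m, some 2 N at the knob), so once beyond half way it runs home by itself; light friction
- dial_centre (a point): on the dial's upright axis at the top of its grey plate, 60 mm above the table; plate radius 135 mm. Four arbors stand 85 mm from this axis, 90 degrees apart (120 mm from one another), to 90 mm above the plate; two carry finished 64 mm columns with brass nuts
- dial_knob (a point): on the black push knob at the dial's edge, 150 mm from the dial axis, 45 degrees counter-clockwise from the half-built arbor: a round post 22 mm thick from 35 mm below this point (plate level) to 25 mm above it. Moves with the dial; to index, push it along its circle, at first to the robot's right
- rack: fixed blue slotted rack, 96 x 50 mm, origin under its centre. Three slots side by side along its x, at x = -27, 0, +27 mm, each 23 mm wide, between upright fins 4 mm thick, 36 mm wide in y, tops 36 mm above the table. The +27 slot holds a fixed blue-grey washer 50 mm across, its top at 61 mm; the others are free
- rack_slot (a point): where the middle of an orange washer (9 mm up its axis) is when it stands on edge in the free end slot (x = -27 mm), its axis along the rack's x: 43.7 mm above the table. It then rests on two rails 24 mm apart and cannot roll, but may lean up to 12 degrees. Axes as the rack's
- jar_0: closed clear jar of dark red crystals, 54 mm wide, 32 mm high, 60 g; origin under its centre, z up. Bystander
- jar_1: the same with blue crystals. Bystander
- jar_2: the same with pink crystals. Bystander

How it is judged (in metres and radians):
On the way, in this order (a step that is already met when the one before it is completed fails the run):
1. one washer sits fully down on the half-built column, dished face down, the dial still in its first detent (((horizontal distance between washer_a and column_joint below 0.006 m and z of washer_a in the frame of column_joint between -0.004 and 0.004 m and angle between washer_a's own z axis and vertical above 3.04 rad) or (horizontal distance between washer_b and column_joint below 0.006 m and z of washer_b in the frame of column_joint between -0.004 and 0.004 m and angle between washer_b's own z axis and vertical above 3.04 rad)) and value of joint dial between -0.15 and 0.15 rad), for 0.2 s.
2. the other sits fully down on top of it, dished face up, the dial still in its first detent ((((horizontal distance between washer_a and column_joint below 0.006 m and z of washer_a in the frame of column_joint between -0.004 and 0.004 m and angle between washer_a's own z axis and vertical above 3.04 rad) and (horizontal distance between washer_b and column_joint below 0.006 m and z of washer_b in the frame of column_joint between -0.004 and 0.004 m and angle between washer_b's own z axis and vertical below 0.1 rad)) or ((horizontal distance between washer_b and column_joint below 0.006 m and z of washer_b in the frame of column_joint between -0.004 and 0.004 m and angle between washer_b's own z axis and vertical above 3.04 rad) and (horizontal distance between washer_a and column_joint below 0.006 m and z of washer_a in the frame of column_joint between -0.004 and 0.004 m and angle between washer_a's own z axis and vertical below 0.1 rad))) and value of joint dial between -0.15 and 0.15 rad), for 0.2 s.
3. the dial rests in the next detent counter-clockwise (value of joint dial between 1.5 and 1.64 rad), for 0.2 s.
At the end, for the whole second after the job is handed in: On the arbor one washer sits dished face down, the other dished face up on it: level within 6 deg, seated within 4 mm in height and 6 mm of the axis. The dial rests within 4 deg of the next detent (1.571 rad). All at rest and released; the jars upright, within 40 mm of their starts (all of step 3 and (((horizontal distance between washer_a and column_joint below 0.006 m and z of washer_a in the frame of column_joint between -0.004 and 0.004 m and angle between washer_a's own z axis and vertical above 3.04 rad) and (horizontal distance between washer_b and column_joint below 0.006 m and z of washer_b in the frame of column_joint between -0.004 and 0.004 m and angle between washer_b's own z axis and vertical below 0.1 rad)) or ((horizontal distance between washer_b and column_joint below 0.006 m and z of washer_b in the frame of column_joint between -0.004 and 0.004 m and angle between washer_b's own z axis and vertical above 3.04 rad) and (horizontal distance between washer_a and column_joint below 0.006 m and z of washer_a in the frame of column_joint between -0.004 and 0.004 m and angle between washer_a's own z axis and vertical below 0.1 rad))) and linear speed of each of washer_a, washer_b below 0.02 m/s and velocity of joint dial between -0.05 and 0.05 rad/s); the robot touches nothing.
It fails at once if jar 0 is pushed more than 40 mm or tipped (distance of jar_0 from where it was at the start of the episode above 0.04 m or angle between jar_0's own z axis and vertical above 0.5 rad).
It fails at once if jar 1 is pushed more than 40 mm or tipped (distance of jar_1 from where it was at the start of the episode above 0.04 m or angle between jar_1's own z axis and vertical above 0.5 rad).
It fails at once if jar 2 is pushed more than 40 mm or tipped (distance of jar_2 from where it was at the start of the episode above 0.04 m or angle between jar_2's own z axis and vertical above 0.5 rad).
It also fails if it takes over 72 s, if anything falls off the work surface, if the arm or the gripper's body presses on something with over 40 N, if the wrist force passes 120 N, or if a joint passes its speed limit or range.

ROBOT

A 6-joint arm with a two-finger parallel gripper is mounted at the origin on the work surface. World frame = base frame: x ahead of the robot, y to its left, z up, the work surface at z = 0. Lengths are in mm, angles in rad, forces in N, time in s.
With the tool pointing down it reaches from about 275 to 750 mm from the base axis. Payload 10.2 kg.
Tool frame: the origin (TCP) lies midway between the tips of the shut fingers; the grasp point (between the pads) lies 19 mm behind it; x points along the fingers, y is the direction in which the jaws open and shut, and the axes are right-handed (so a half turn about x gives the same grasp; the last joint's range is limited). The gripper opens to 85 mm and grips with 20 to 120 N. Pads are 22 mm wide; open, the fingers measure 114 mm over their backs; the gripper's body (76 mm by 85 mm) begins 54 mm behind the grasp point. The pads swing forward as they close: fully open they stand 13 mm farther back than shut.
Start: joints at [0.911, 0.313, 1.498, -0, 1.331, -0.223], TCP at [222.11, 475.708, 231.294] pointing down, gripper open.
Joint ranges: [-2.94, 2.94], [-0.97, 2.17], [0.19, 2.56], [-1.23, 4.37], [0.02, 3.11], [-2.88, 2.88]. Speed limits (rad/s): [2.39, 2.39, 3.01, 3.14, 3.14, 3.14].

INTERFACE

Orientations are given as a rotation vector (axis times angle).
In Python, from cell import r gives the robot as it stands.
- The arm moves only by the shell command python3 -m creep 'ROWS' [FORCE]. ROWS is JSON, a list of rows, each a list of 3 entries, a list of its own where there are three numbers: the shift along the tool's x, y, z in m, then the turn, a rotation vector about the tool's x, y, z in degrees, then the finger opening in m, from 0 to 0.0854. In form: [[[tx, ty, tz], [rx, ry, rz], gripper], ...]. A call has 1 to 10 rows; each row shifts and turns the commanded pose from where the row before left it, along the tool's axes as they then stand; what a row does not reach is not made up. A row lasts 1/12 s, in which the tool goes at most 41.7 mm and 7.16 degrees, less where a joint would pass 70% of its speed; a pose out of reach is approached as far as the arm can. A call is refused whole if a number of a shift passes 0.0417 or a number of a turn 7.16, either way. A call with a gripper value outside its range is refused whole. The fingers move at their own pace and stop on an object; FORCE is the grip in N (left out, the last holds). Time passes only in rows, so rows that do not move let the fingers close. It gives the time, the measured TCP pose, the force and the opening at its end, in the units of the state.
- r.read_state(): the state, without advancing time (a new reading comes with each control period).
- r.read_camera(name): name is "scene" or "top"; returns a dict with "frame" (400x640x3 uint8, red, green, blue), "fx", "fy", "cx", "cy" (pixels), "pose" (4x4, takes a point from camera to world coordinates). Camera axes: x right, y up, looking along -z (the intrinsics and any distortion apply to the point x, -y, -z); pixel columns grow to the right and rows downward; lengths in mm; the calibration is good to about 2 mm. A picture is of the moment at which its call begins. There is no depth.
- r.finish_job(): hands the job in, once; it reports no verdict.
The state is a dict: "time": time; "q": joint angles; "qd": joint speeds; "effort": joint torques, N m; "ee_pos": TCP position; "tool_rot": TCP orientation; "force": force on the tool from outside, world axes, zero at the start; "torque": the same for the moment, N m; "opening": finger opening in mm.
Only numpy, scipy, OpenCV 4.12 (cv2) and the standard library are available. Lean on these libraries where they do the work, as an engineer would, in place of code of your own. Each camera call takes 0.05 s, during which the arm holds its last target.

## Working session

There is one attempt and no reset: what is moved stays moved. The work goes in short steps, Python scripts to look and compute and a shell command to move; the robot and the scene stay as the last step left them, time stands still between calls to the robot, and variables do not carry over. Pictures are saved under pics/ and viewed, and the job is handed in when it is done.

```bash
ls; mkdir -p pics; cat > h.py <<'E'
import numpy as np,cv2
from cell import r
from scipy.spatial.transform import Rotation as R
def snap(name,tag):
    c=r.read_camera(name); cv2.imwrite(f'pics/{tag}.png',cv2.cvtColor(c['frame'],cv2.COLOR_RGB2BGR)); return c
def ray(c,u,v):
    d=np.array([(u-c['cx'])/c['fx'],-(v-c['cy'])/c['fy'],-1.0])
    P=np.array(c['pose']); return P[:3,3],P[:3,:3]@d
def onz(c,u,v,z):
    o,d=ray(c,u,v); return o+d*(z-o[2])/d[2]
def proj(c,p):
    P=np.array(c['pose']); q=P[:3,:3].T@(np.array(p)-P[:3,3]); return c['cx']+c['fx']*q[0]/-q[2], c['cy']+c['fy']*-q[1]/-q[2]
E
python3 - <<'E'
from h import *
np.set_printoptions(precision=4,suppress=True)
for n in('scene','top'):
    c=snap(n,n+'0'); print({k:(v if k!='frame' else v.shape) for k,v in c.items()})
print(r.read_state())
E
```

```text
pics
{'frame': (400, 640, 3), 'fx': 415.465144698248, 'fy': 415.465144698248, 'cx': 310.62296904883397, 'cy': 192.12249950858086, 'pose': array([[   0.7154,   -0.5922,    0.3709, 1041.9594],
       [   0.6987,    0.6035,   -0.3842, -524.7603],
       [   0.0037,    0.534 ,    0.8455, 1187.4906],
       [   0.    ,    0.    ,    0.    ,    1.    ]])}
{'frame': (400, 640, 3), 'fx': 501.9315062405769, 'fy': 501.9315062405769, 'cx': 322.851549727738, 'cy': 196.59415105167645, 'pose': array([[  -0.0001,    0.9936,   -0.1131,  452.3444],
       [  -1.    ,   -0.0001,    0.0006,   -8.9713],
       [   0.0006,    0.1131,    0.9936, 1294.5625],
       [   0.    ,    0.    ,    0.    ,    1.    ]])}
{'time': 0.1, 'q': array([ 0.9106,  0.3134,  1.4983,  0.    ,  1.331 , -0.2234]), 'qd': array([-0.0008, -0.0005, -0.0011,  0.0017,  0.0002,  0.0006]), 'effort': array([  0.0023, -41.2897, -26.0139,  -0.0002,   0.0031,   0.    ]), 'ee_pos': array([221.9556, 475.5287, 230.812 ]), 'tool_rot': array([ 0.3418,  1.544 , -0.3434]), 'force': array([ 0.0453, -0.1641,  0.0245]), 'torque': array([-0.0326, -0.0609,  0.0086]), 'opening': 85.70266414945758}
```

View pics/scene0.png

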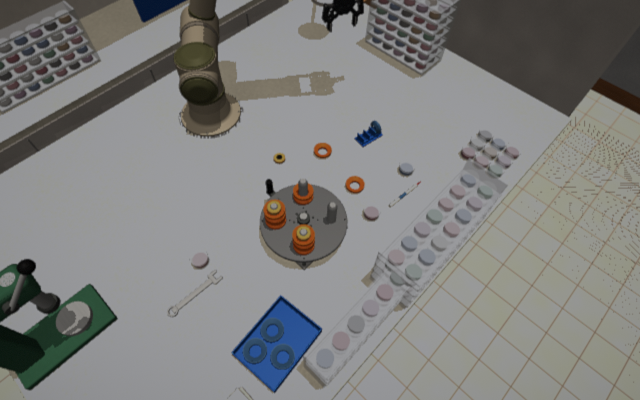

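View pics/top0.png

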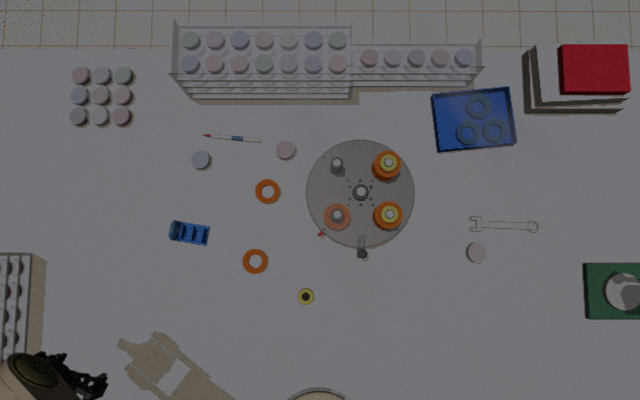

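The top view (up = +x, left = +y) shows washers at (268,191) and (255,261), the rack at (189,233) and the dial at (360,193). The half-built arbor is at (337,216), the knob at (362,252), and the jars at (201,160), (285,150) and (477,253). Next I measure these.

```bash
python3 - <<'E'
from h import *
np.set_printoptions(precision=1,suppress=True)
cs={n:r.read_camera(n) for n in('scene','top')}
for n,c in cs.items():
    f=c['frame']; hsv=cv2.cvtColor(f,cv2.COLOR_RGB2HSV)
    print(n)
    def show(nm,m,z,amin=15):
        k,l,s,ce=cv2.connectedComponentsWithStats(m.astype(np.uint8))
        for i in range(1,k):
            if s[i,4]>=amin:
                pts=np.argwhere(l==i)[:,::-1].astype(np.float32)
                hull=cv2.convexHull(pts)
                x=''
                if len(hull)>=5:
                    e=cv2.fitEllipse(hull); x=(np.array(e[0]),np.array(e[1]),onz(c,*e[0],z)[:2])
                print(nm,s[i],ce[i],onz(c,*ce[i],z)[:2],x)
    H,S,V=[hsv[...,i].astype(int) for i in range(3)]
    show('orange z14',(H>=3)&(H<=16)&(S>150)&(V>80),14)
    show('blue',(H>=100)&(H<=125)&(S>140)&(V>50),36)
c=cs['top']; f=c['frame']
cv2.imwrite('pics/z1.png',cv2.resize(f[120:290,150:430,::-1],None,fx=2.85,fy=2.85,interpolation=cv2.INTER_CUBIC))
f=cs['scene']['frame']
cv2.imwrite('pics/z2.png',cv2.resize(f[110:280,240:440,::-1],None,fx=3.5,fy=3.5,interpolation=cv2.INTER_CUBIC))
E
```

```text
scene
orange z14 [314 143  17  15 145] [322.2 149.4] [430.7 166.5] (array([322.3, 149.9]), array([14.4, 16.9]), array([432.4, 165.1]))
orange z14 [346 176  18  17 168] [354.6 183.8] [610.1 136.5] (array([354.5, 184.2]), array([16.1, 17.9]), array([611.1, 135.2]))
orange z14 [293 184  20  20 243] [302.7 195. ] [516.3 -17.9] (array([302.9, 192.9]), array([21.3, 21.9]), array([510.8, -11.7]))
orange z14 [264 200  22  29 350] [275.  216.1] [ 509.2 -137.5] (array([274.6, 213.9]), array([22.9, 30.2]), array([ 502.2, -132.8]))
orange z14 [293 224  22  31 379] [303.5 240.9] [ 636.6 -135.5] (array([303.2, 238.8]), array([23.6, 31. ]), array([ 631., -131.]))
blue [355 126  27  20 221] [368.6 135.9] [518.6 314.9] (array([368.4, 135.7]), array([14.9, 30.4]), array([517.3, 315. ]))
blue [ 232  296   90   96 2880] [280.3 341.8] [ 809.3 -396.4] (array([275.3, 343.8]), array([ 70.2, 108.1]), array([ 803.5, -409.3]))
blue [266 324  13  13 145] [272.1 330. ] [ 771.1 -390.6] (array([272.2, 330. ]), array([13. , 13.8]), array([ 771.4, -390.5]))
blue [248 344  14  14 153] [255.  350.7] [ 778.  -458.6] (a
[... 587 characters left out ...]
5.7]))
orange z14 [243 249  24  25 309] [254.4 260.9] [434.3 163.4] (array([254.7, 260.9]), array([23.9, 24.2]), array([434.4, 162.8]))
blue [497  87  12   3  16] [503.1  87.6] [ 879.6 -476.1] 
blue [483  91  25  31 416] [497.9 103. ] [ 838.4 -461.1] (array([497.4, 103.8]), array([23.3, 36.7]), array([ 836.5, -459.9]))
blue [ 433   95   48   56 1192] [448.  124.6] [ 781.4 -330.9] (array([452.9, 131.2]), array([39., 77.]), array([ 764.3, -343. ]))
blue [461 128  12  12 107] [466.7 133.3] [ 758.6 -378.2] (array([466.9, 133.4]), array([10.9, 12.6]), array([ 758.5, -378.5]))
blue [171 222  38  23 487] [191.6 232.9] [504.2 318.8] (array([190.1, 232.4]), array([22.7, 42.3]), array([505.4, 322.5]))
```

View pics/z1.png

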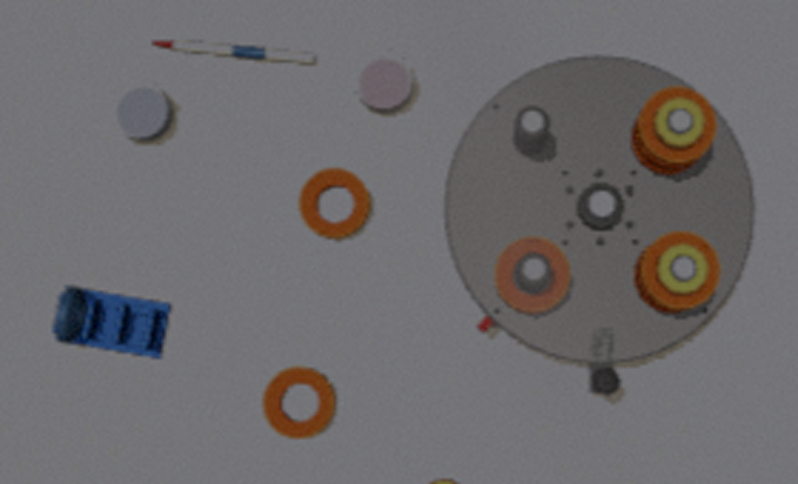

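View pics/z2.png

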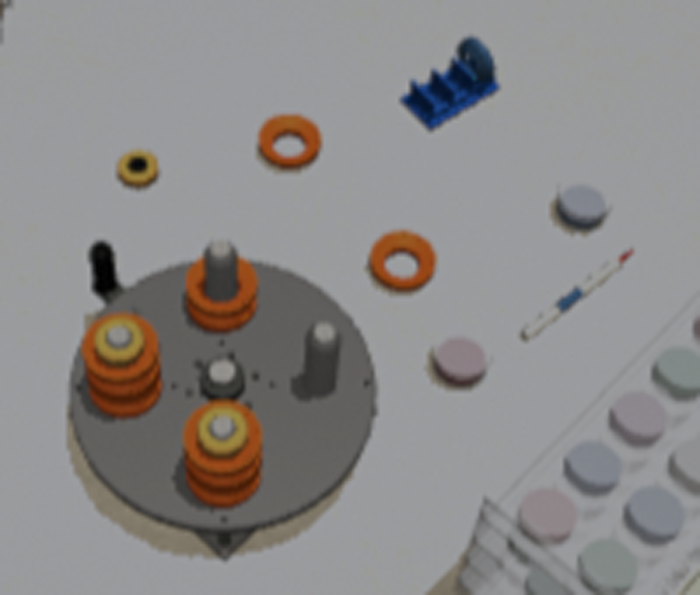

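Top view (crop coordinates): the rack's free end is at right (165,345), and the grey-blue washer is at left. The half-built arbor's tip is at (534,267) and the knob at (603,380). I'll refine the arbor tips, knob, rack and jars.

```bash
python3 - <<'E'
from h import *
np.set_printoptions(precision=1,suppress=True)
cs={n:r.read_camera(n) for n in('scene','top')}
c=cs['top']; f=c['frame']
cv2.imwrite('pics/z3.png',cv2.resize(f[145:265,300:430,::-1],None,fx=5,fy=5,interpolation=cv2.INTER_CUBIC))
cv2.imwrite('pics/z4.png',cv2.resize(f[210:256,160:220,::-1],None,fx=12,fy=12,interpolation=cv2.INTER_CUBIC))
g=cs['scene']['frame']
cv2.imwrite('pics/z5.png',cv2.resize(g[165:275,250:360,::-1],None,fx=5.4,fy=5.4,interpolation=cv2.INTER_CUBIC))
hsv=cv2.cvtColor(f,cv2.COLOR_RGB2HSV).astype(int)
for (u,v) in [(337,162),(388.6,162),(337.4,213.7),(389.6,214)]:
    u0,v0=int(u)-5,int(v)-5; V=hsv[v0:v0+12,u0:u0+12,2]; S=hsv[v0:v0+12,u0:u0+12,1]
    m=((V>120)&(S<60)); k,l,s,ce=cv2.connectedComponentsWithStats(m.astype(np.uint8),connectivity=4)
    i=1+np.argmax(s[1:,4]); p=ce[i]+[u0,v0]; print(p,s[i],onz(c,*p,150)[:2])
# plate
V=hsv[...,2];S=hsv[...,1]
print(hsv[170,320],hsv[230,330],hsv[300,400])
# knob dark
m=((V<60)).astype(np.uint8); m[:, :340]=0;m[:,385:]=0;m[:240]=0;m[265:]=0
pts=np.argwhere(m)[:,::-1]; print('knob',pts.mean(0),len(pts),pts.min(0),pts.max(0),onz(c,*pts.mean(0),118)[:2])
g2=cv2.cvtColor(g,cv2.COLOR_RGB2HSV).astype(int)
m=(g2[...,2]<50); m[:,:255]=0;m[:,285:]=0;m[:170]=0;m[205:]=0
pts=np.argwhere(m)[:,::-1]; print('knob sc',pts.mean(0),len(pts),pts.min(0),pts.max(0))
E
```

```text
Traceback (most recent call last):
ValueError: attempt to get argmax of an empty sequence
```

View pics/z3.png

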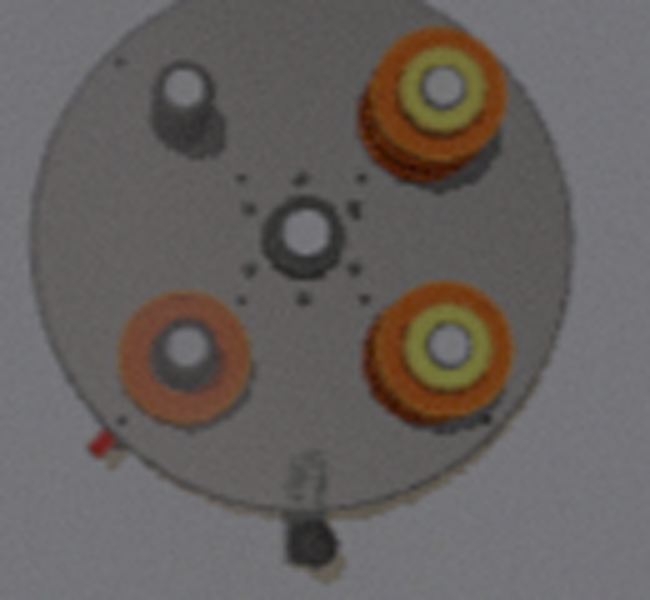

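View pics/z4.png

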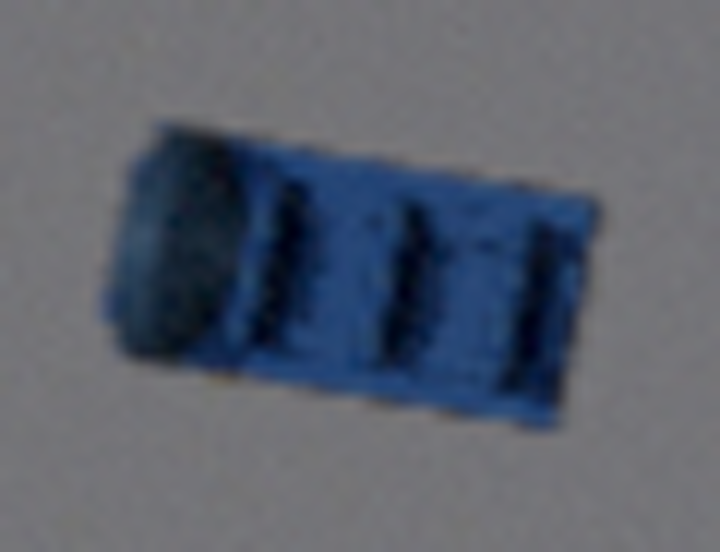

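View pics/z5.png

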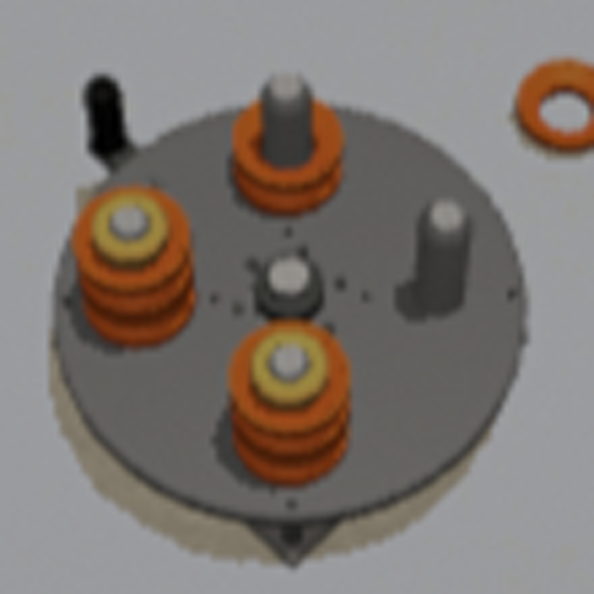

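Crop z3 (offset 300,145, ×5) shows tips at (183,87), (443,87), (187,343) and (449,343), with the knob cap at (315,543). In z4 the rack base corners are at (160,122), (600,200), (555,425) and (120,350). In z5 the arbor tip is at (285,85).

```bash
cat >> h.py <<'E'
def tri(ca,pa,cb,pb):
    o1,d1=ray(ca,*pa);o2,d2=ray(cb,*pb)
    A=np.stack([d1,-d2],1); t=np.linalg.lstsq(A,o2-o1,rcond=None)[0]
    a,b=o1+d1*t[0],o2+d2*t[1]; return (a+b)/2,np.linalg.norm(a-b)
E
python3 - <<'E'
from h import *
np.set_printoptions(precision=1,suppress=True)
cs={n:r.read_camera(n) for n in('scene','top')}
T,Sc=cs['top'],cs['scene']
def cen(c,u,v,h=5):
    f=cv2.cvtColor(c['frame'],cv2.COLOR_RGB2HSV).astype(int)
    u0,v0=int(u)-h,int(v)-h; w=f[v0:v0+2*h+1,u0:u0+2*h+1]; V=w[...,2]; S=w[...,1]
    val=V-1.0*np.maximum(S-50,0); pk=val[h-1:h+2,h-1:h+2].mean()
    m=(val>pk*0.8); k,l,s,ce=cv2.connectedComponentsWithStats(m.astype(np.uint8),connectivity=4)
    i=l[h,h]; return ce[i]+[u0,v0],s[i,4]
tp=[(336.6,162.4),(388.6,162.4),(337.4,213.6),(389.8,213.6)]
sp=[(250+446/5.4,165+216/5.4),(250+288/5.4,165+360/5.4),(250+286/5.4,165+87/5.4),(250+130/5.4,165+220/5.4)]
P=[]
for a,b in zip(tp,sp):
    ca,na=cen(T,*a);cb,nb=cen(Sc,*b,h=4)
    ca=np.array(a) if na>60 else ca; cb=np.array(b) if nb>40 else cb
    x,e=tri(T,ca,Sc,cb); print('arbor',ca,na,cb,nb,'tri',x,e,'top z150',onz(T,*ca,150)[:2],'scene',onz(Sc,*cb,150)[:2]); P.append(onz(T,*ca,150)[:2])
P=np.array(P);print('centre',P.mean(0), [np.linalg.norm(p-P.mean(0)) for p in P])
print('knob',onz(T,300+315/5,145+543/5,120)[:2],onz(Sc,250+102/5.4,165+85/5.4,120)[:2])
q=[onz(T,160+u/12,210+v/12,8)[:2] for u,v in [(160,122),(600,200),(555,425),(120,350)]]
q=np.array(q);print('rack',q,q.mean(0),np.linalg.norm(q-np.roll(q,-1,0),axis=1), np.degrees(np.arctan2(*(q[0]-q[1])[::-1])),np.degrees(np.arctan2(*(q[3]-q[2])[::-1])),np.degrees(np.arctan2(*(q[1]-q[2])[::-1])))
m=[onz(T,160+u/12,210+v/12,36)[:2] for u,v in [(302,190),(260,340),(425,208),(385,362),(550,225),(510,388)]]
print('fins',np.array(m))
for u,v in [(201,159),(285.5,149),(476.5,252)]: print('jar',onz(T,u,v,32)[:2])
f=Sc['frame'];cv2.imwrite('pics/z6.png',cv2.resize(f[112:152,345:395,::-1],None,fx=14,fy=14,interpolation=cv2.INTER_CUBIC))
E
```

```text
arbor [336.2 162. ] 41 [332.3 204.2] 25 tri [662.3 -40.6 153.9] 0.37444500766560873 top z150 [663.2 -40.6] scene [660.8 -39. ]
arbor [388.3 161.7] 46 [303.2 231.1] 28 tri [ 663.1 -160.8  153. ] 0.3631318549330907 top z150 [ 663.8 -161.1] scene [ 661.9 -159.9]
arbor [337. 214.] 45 [303.  181.1] 47 tri [542.8 -41.7 149.9] 0.7007897903687395 top z150 [542.6 -42. ] scene [543.1 -41.5]
arbor [389.6 213.4] 43 [273.5 205. ] 26 tri [ 543.3 -161.7  154.7] 0.4251847774787067 top z150 [ 543.8 -162.1] scene [ 540.9 -160.2]
centre [ 603.3 -101.5] [np.float64(85.31930619857951), np.float64(84.94317375798448), np.float64(85.04915542557666), np.float64(84.9927013315662)]
knob [ 452.6 -103. ] [ 452.5 -100.3]
rack [[537.9 373.9]
 [521.3 279.4]
 [473.4 287.8]
 [489.4 380.8]] [505.5 330.5] [95.9 48.5 94.4 49.1] 79.98736388209463 80.2953178836172 -9.913457131370498
fins [[521.9 335.4]
 [490.6 343.2]
 [518.1 309.6]
 [486.1 317.1]
 [514.6 283.5]
 [480.7 290.9]]
jar [692.7 301.4]
jar [718.6  85.9]
jar [ 456.6 -393.9]
```

View pics/z6.png

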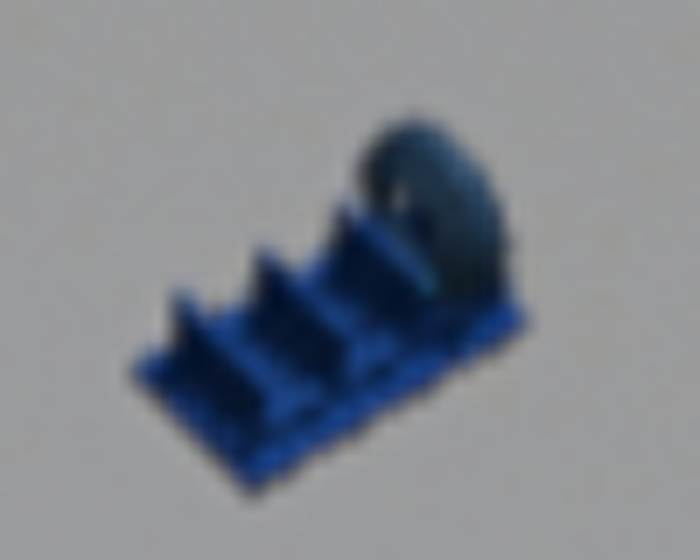

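z6 shows rack base corners at (130,370), (250,495) and (530,320), and fin top edges (185,300)-(265,400), (265,250)-(350,345) and (345,205)-(430,290). I'll cross-check these against the top view.

```bash
python3 - <<'E'
from h import *
np.set_printoptions(precision=1,suppress=True)
S=r.read_camera('scene');T=r.read_camera('top')
for z in (0,6,10): print(z,[onz(S,345+u/14,112+v/14,z)[:2] for u,v in [(130,370),(250,495),(530,320)]],[onz(T,160+u/12,210+v/12,z)[:2] for u,v in [(600,200),(555,425),(120,350)]])
c=np.array([505.5,330.5]);y=np.radians(80.1);d=np.array([np.cos(y),np.sin(y)]);n=np.array([-d[1],d[0]])
for pts in [[(185,300),(265,400)],[(265,250),(350,345)],[(345,205),(430,290)]]:
    a=[onz(S,345+u/14,112+v/14,36)[:2]-c for u,v in pts]; print([ (x@d,x@n) for x in a])
E
```

```text
0 [array([472.4, 294.8]), array([522.1, 285.1]), array([536.7, 381.9])] [array([521.7, 281.2]), array([473.6, 289.6]), array([489.6, 383.2])]
6 [array([475.2, 290.6]), array([524.7, 281. ]), array([539.3, 377.3])] [array([521.4, 279.9]), array([473.5, 288.2]), array([489.4, 381.4])]
10 [array([477.2, 287.9]), array([526.4, 278.3]), array([541. , 374.3])] [array([521.2, 279. ]), array([473.4, 287.3]), array([489.3, 380.2])]
[(np.float64(-36.274061806133716), np.float64(15.028909225980936)), (np.float64(-40.67048547828673), np.float64(-22.423382222036302))]
[(np.float64(-8.770600591291718), np.float64(16.005692568289696)), (np.float64(-11.409213423841864), np.float64(-21.16089316262398))]
[(np.float64(17.96337387912054), np.float64(15.682606429768422)), (np.float64(17.192555553423077), np.float64(-19.131392506681898))]
```

```bash
python3 - <<'E'
from h import *
np.set_printoptions(precision=3,suppress=True)
s=r.read_state();print(R.from_rotvec(s['tool_rot']).as_matrix())
E
q(){ python3 -c "
from cell import r;import json;s=r.read_state();print(s['time'],s['opening'])
open('log.txt','a').write(json.dumps([list(map(float,s[k])) for k in('q','ee_pos','tool_rot')])+'\n')"; }
q
python3 -m creep '[[[0,0,0],[0,7,0],0.085],[[0,0,0],[0,7,0],0.085],[[0,0,0],[0,7,0],0.085],[[0,0,0],[0,0,0],0.085]]' 60; q
python3 -m creep '[[[0,0,0],[0,0,7],0.085],[[0,0,0],[0,0,7],0.085],[[0,0,0],[0,0,7],0.085],[[0,0,0],[0,0,0],0.085]]'; q
python3 -m creep '[[[0.03,0,0],[7,0,0],0.085],[[0.03,0,0],[7,0,0],0.085],[[0,0,0],[0,0,0],0.085]]'; q
```

```text
[[-0.     0.423  0.906]
 [-0.     0.906 -0.423]
 [-1.    -0.    -0.   ]]
0.5 85.83063145952794
time: 0.83
ee_pos: [224.0, 474.7, 230.3]
tool_rot: [0.426, 1.907, -0.293]
force: [0.0, -0.1, -0.5]
opening: 84.5
0.8333 84.54866609518882
time: 1.17
ee_pos: [219.8, 473.8, 230.0]
tool_rot: [0.759, 1.782, -0.048]
force: [-0.1, 0.0, -0.4]
opening: 85.0
1.1667 85.01620344784072
time: 1.42
ee_pos: [211.0, 503.9, 175.3]
tool_rot: [0.927, 1.801, -0.279]
force: [-1.0, -0.4, -0.6]
opening: 84.8
1.4167 84.80231638808064
```

```bash
python3 - <<'E'
from h import *
import json
np.set_printoptions(precision=3,suppress=True)
D=[json.loads(l) for l in open('log.txt')]
A=[];B=[]
for q,p,rv in D:
    Z=lambda a:R.from_euler('z',a);Y=lambda a:R.from_euler('y',a)
    W=Z(q[0])*Y(q[1]+q[2])*Z(q[3])*Y(q[4])*Z(q[5])
    C=W.inv()*R.from_rotvec(rv); print(np.array(q)); print(C.as_rotvec())
    ex,ez=np.eye(3)[0],np.eye(3)[2]
    cols=[ez,Z(q[0]).apply(ex),(Z(q[0])*Y(q[1])).apply(ez),(Z(q[0])*Y(q[1]+q[2])).apply(ez),(Z(q[0])*Y(q[1]+q[2])).apply(ex),R.from_rotvec(rv).apply(ex)]
    A.append(np.stack(cols,1));B.append(p)
A=np.vstack(A);B=np.hstack(B);x,res,rk,sv=np.linalg.lstsq(A,B,rcond=None);print(x,rk,sv,A@x-B)
E
```

```text
[ 0.911  0.313  1.498 -0.     1.331 -0.223]
[ 1.209 -1.209  1.209]
[ 0.735  0.346  1.501  0.344  1.452 -0.463]
[ 1.209 -1.209  1.209]
[ 0.673  0.155  1.793  0.55   1.068 -0.63 ]
[ 1.209 -1.209  1.209]
[ 0.74   0.269  1.805  0.585  0.937 -0.4  ]
[ 1.209 -1.209  1.209]
[ 416.011 -228.389  691.984  607.408  187.706  524.526] 6 [3.908 2.861 0.695 0.203 0.14  0.071] [102.939 -57.062  -8.04    3.333 -32.294   1.586  -6.056   4.203  14.617
  -0.028   4.843  -8.162]
```

```bash
cat > fit.py <<'E'
from h import *
import json
np.set_printoptions(precision=3,suppress=True)
Z=lambda a:R.from_euler('z',a);Y=lambda a:R.from_euler('y',a)
ex,ey,ez=np.eye(3)
D=[json.loads(l) for l in open('log.txt')]
def cols(q):
    a=Z(q[0]);b=a*Y(q[1]);c=b*Y(q[2]);d=c*Z(q[3]);e=d*Y(q[4])
    return np.stack([ez,a.apply(ex),a.apply(ey),b.apply(ez),b.apply(ex),c.apply(ez),c.apply(ex),e.apply(ez)],1)
E
python3 - <<'E'
from fit import *
A=np.vstack([cols(q) for q,p,_ in D]);B=np.hstack([p for _,p,_ in D])
for S in ([0,2,3,5,7],[0,1,2,3,5,7],[0,2,3,4,5,7],[0,2,3,5,6,7],[0,1,2,3,5,6,7],[0,1,2,3,4,5,6,7]):
    x,res,rk,sv=np.linalg.lstsq(A[:,S],B,rcond=None);print(S,x,sv[-1],np.abs(A[:,S]@x-B).max())
E
```

```text
[0, 2, 3, 5, 7] [142.801 118.647 448.768 381.072 247.719] 0.10366030603894913 4.8181181296071145
[0, 1, 2, 3, 5, 7] [140.703 -14.758 117.657 458.504 393.765 250.918] 0.09694025995080884 4.205745970715498
[0, 2, 3, 4, 5, 7] [138.201 117.866 455.875  -8.2   387.239 250.242] 0.09549861593436158 4.49462219119107
[0, 2, 3, 5, 6, 7] [201.3 116.3 438.9 397.5  39.  255.3] 0.07810641805118321 5.115907697472721e-13
[0, 1, 2, 3, 5, 6, 7] [201.3   0.  116.3 438.9 397.5  39.  255.3] 0.07085515117761217 4.831690603168681e-13
[0, 1, 2, 3, 4, 5, 6, 7] [201.3   0.  116.3 438.9   0.  397.5  39.  255.3] 0.0707360661250429 3.979039320256561e-13
```

```bash
cat > kin.py <<'E'
from fit import *
from scipy.optimize import least_squares
PX=np.array([201.3,0,116.3,438.9,0,397.5,39.0,255.3]); C=R.from_rotvec([1.2092,-1.2092,1.2092])
LO=np.array([-2.94,-.97,.19,-1.23,.02,-2.88]);HI=np.array([2.94,2.17,2.56,4.37,3.11,2.88])
def fk(q): return cols(q)@PX, Z(q[0])*Y(q[1]+q[2])*Z(q[3])*Y(q[4])*Z(q[5])*C
def ik(p,Rt,q0,lim=True):
    f=lambda q:np.r_[(fk(q)[0]-p)/100,(Rt.inv()*fk(q)[1]).as_rotvec()]
    s=least_squares(f,np.clip(q0,LO+1e-6,HI-1e-6) if lim else q0,bounds=(LO,HI) if lim else (-np.inf,np.inf))
    return s.x,np.abs(s.fun).max()
def allik(p,Rt,n=40):
    rng=np.random.default_rng(0);out=[]
    for i in range(n):
        q,e=ik(p,Rt,rng.uniform(LO,HI))
        if e<1e-5 and not any(np.abs(q-o).max()<.01 for o in out): out.append(q)
    return out
def orient(t,y):
    t=np.array(t,float);t/=np.linalg.norm(t);y=np.array(y,float);y-=t*(y@t);y/=np.linalg.norm(y)
    return R.from_matrix(np.stack([t,y,np.cross(t,y)],1))
def down(az,phi,s=1):
    "tool points along azimuth az(deg), phi deg from straight down; jaw horizontal, sign s"
    a=np.radians(az);f=np.radians(phi);h=np.array([np.cos(a),np.sin(a),0])
    return orient(np.sin(f)*h-np.cos(f)*ez, s*np.array([-np.sin(a),np.cos(a),0]))
E
python3 - <<'E'
from kin import *
W2=np.array([433.5,163.5,20]);slot=np.array([502.5,305.5,45]);arb=np.array([543.2,-41.5,110])
def show(nm,p,Rt):
    o=allik(p+Rt.apply([19,0,0]),Rt); print(nm,*[np.round(q,2) for q in o])
for s in(1,-1):
    show(f'regrip A {s}',slot,down(260,35,s)); show(f'place B {s}',slot,down(80,55,s))
    for az in (-100,-60,0): show(f'pick az{az} {s}',W2,down(az,35,s))
    for az in (-90,-60,-45,-30,0): show(f'arb az{az} {s}',arb,down(az,55,s))
E
```

```text
regrip A 1 [ 0.52  0.92  1.17 -0.46  1.49  0.84]
place B 1 [-0.    0.71  1.86  1.33  0.98  2.27]
pick az-100 1 [ 0.36  0.72  1.67 -0.57  1.16  0.88]
pick az-60 1 [ 0.4   0.61  1.92 -0.95  0.78  0.63]
pick az0 1 [0.15 0.46 2.27 3.57 0.21 1.28]
arb az-90 1 [ 0.07  0.69  1.6  -1.05  1.22  0.65]
arb az-60 1
arb az-45 1
arb az-30 1 [-0.17  0.42  2.15  3.85  0.46  1.13]
arb az0 1 [-0.45  0.38  2.23  2.33  0.52  2.03]
regrip A -1 [ 0.52  0.92  1.17 -0.46  1.49 -2.3 ]
place B -1 [-0.    0.71  1.86  1.33  0.98 -0.87]
pick az-100 -1 [ 0.36  0.72  1.67 -0.57  1.16 -2.26]
pick az-60 -1 [ 0.4   0.61  1.92 -0.95  0.78 -2.51]
pick az0 -1 [ 0.15  0.46  2.27  3.57  0.21 -1.86]
arb az-90 -1 [ 0.07  0.69  1.6  -1.05  1.22 -2.49]
arb az-60 -1
arb az-45 -1
arb az-30 -1 [-0.17  0.42  2.15  3.85  0.46 -2.01]
arb az0 -1 [-0.45  0.38  2.23  2.33  0.52 -1.11]
```

```bash
cat > plan.py <<'E'
from kin import *
def wc(p,Rt,off): return np.array(p)-Rt.apply(off)   # TCP so that tool-frame point off sits at p
def plan(targets,rotfirst=True,dm=38.,da=6.8):
    s=r.read_state(); p=np.array(s['ee_pos']);Rc=R.from_rotvec(s['tool_rot']);q=np.array(s['q'])
    print('now',p.round(1),'q',q.round(2),'F',np.array(s['force']).round(1),'open',round(s['opening'],1),'t',s['time'])
    for tp,tR,rf in targets:
        for kind in ('r','t') if rf else ('t','r'):
            if kind=='r':
                dv=(Rc.inv()*tR).as_rotvec(); a=np.degrees(dv); n=int(np.ceil(np.abs(a).max()/da)) 
                if np.abs(a).max()<.15: continue
                st=[(p,Rc*R.from_rotvec(dv*(i+1)/n)) for i in range(n)]; Rc=tR; print(' rot ',n,'x',(a/n).round(2),end=' ')
            else:
                v=Rc.inv().apply(tp-p); n=int(np.ceil(np.abs(v).max()/dm))
                if np.abs(v).max()<.2: continue
                st=[(p+(tp-p)*(i+1)/n,Rc) for i in range(n)]; p=np.array(tp); print(' move',n,'x',(v/n/1000).round(5),end=' ')
            mx=0
            for a in st:
                q2,e=ik(*a,q); mx=max(mx,np.abs(q2-q).max()); q=q2
                if e>1e-3: print('!!IK',e,end=' ')
            print('| q',q.round(2),'margin',np.minimum(q-LO,HI-q).min().round(2),'maxstep',round(mx,3))
W1=np.array([612.3,134.8,13]);W2=np.array([433.5,163.8,13]);slot=np.array([502.5,305.5,43.7]);arb=np.array([543.2,-41.5])
up=ez
E
python3 - <<'E'
from plan import *
RA=down(-100,35,1); off=[-15,0,-4]
p=wc(W2,RA,off);print('pick TCP',p, RA.as_matrix())
plan([(p+120*up,RA,True),(p+15*up,RA,True)])
E
```

```text
pick TCP [431.437 152.1     3.007] [[-0.1    0.985 -0.142]
 [-0.565 -0.174 -0.807]
 [-0.819  0.     0.574]]
now [211.  503.9 175.3] q [ 0.74  0.27  1.81  0.59  0.94 -0.4 ] F [-1.  -0.4 -0.6] open 84.8 t 1.4167
 rot  10 x [ 5.54 -6.23 -1.72] | q [ 1.05  0.76  1.05 -0.21  1.9   1.22] margin 0.86 maxstep 0.257
 move 8 x [0.027 0.035 0.028] | q [ 0.36  0.52  1.62 -0.53  1.37  0.74] margin 0.7 maxstep 0.133
 move 3 x [ 0.029 -0.    -0.02 ] | q [ 0.36  0.7   1.67 -0.56  1.18  0.86] margin 0.67 maxstep 0.065
```

```bash

python3 -m creep '[[[0,0,0],[3.1,-3.46,-0.96],0.085],[[0,0,0],[3.1,-3.46,-0.96],0.085],[[0,0,0],[3.1,-3.46,-0.96],0.085],[[0,0,0],[3.1,-3.46,-0.96],0.085],[[0,0,0],[3.1,-3.46,-0.96],0.085],[[0,0,0],[3.1,-3.46,-0.96],0.085],[[0,0,0],[3.1,-3.46,-0.96],0.085],[[0,0,0],[3.1,-3.46,-0.96],0.085],[[0,0,0],[3.1,-3.46,-0.96],0.085]]' 
python3 -m creep '[[[0,0,0],[3.1,-3.46,-0.96],0.085],[[0,0,0],[3.1,-3.46,-0.96],0.085],[[0,0,0],[3.1,-3.46,-0.96],0.085],[[0,0,0],[3.1,-3.46,-0.96],0.085],[[0,0,0],[3.1,-3.46,-0.96],0.085],[[0,0,0],[3.1,-3.46,-0.96],0.085],[[0,0,0],[3.1,-3.46,-0.96],0.085],[[0,0,0],[3.1,-3.46,-0.96],0.085],[[0,0,0],[3.1,-3.46,-0.96],0.085]]' 
python3 -m creep '[[[0.027,0.035,0.028],[0,0,0],0.085],[[0.027,0.035,0.028],[0,0,0],0.085],[[0.027,0.035,0.028],[0,0,0],0.085],[[0.027,0.035,0.028],[0,0,0],0.085],[[0.027,0.035,0.028],[0,0,0],0.085],[[0.027,0.035,0.028],[0,0,0],0.085],[[0.027,0.035,0.028],[0,0,0],0.085],[[0.027,0.035,0.028],[0,0,0],0.085],[[0,0,0],[0,0,0],0.085]]' 
python3 - <<'E'
from plan import *
RA=down(-100,35,1); off=[-15,0,-4]
p=wc(W2,RA,off)
plan([(p+40*up,RA,True)])
E
```

```text
time: 2.17
ee_pos: [213.6, 504.0, 181.0]
tool_rot: [0.935, 1.305, -0.991]
force: [-0.3, -0.4, -0.4]
opening: 84.9
time: 2.92
ee_pos: [213.4, 504.1, 180.8]
tool_rot: [0.843, 0.691, -1.595]
force: [0.1, 0.5, 0.2]
opening: 84.9
time: 3.67
ee_pos: [392.1, 218.4, 140.5]
tool_rot: [0.843, 0.691, -1.599]
force: [0.2, 0.4, 0.1]
opening: 84.8
now [392.1 218.4 140.5] q [ 0.5   0.51  1.58 -0.46  1.47  0.84] F [0.2 0.4 0.1] open 84.8 t 3.6667
 rot  1 x [-0.71 -0.29  0.  ] | q [ 0.5   0.52  1.58 -0.47  1.47  0.83] margin 0.76 maxstep 0.011
 move 3 x [ 0.038  0.017 -0.003] | q [ 0.36  0.65  1.66 -0.55  1.22  0.83] margin 0.68 maxstep 0.086
```

```bash

python3 -m creep '[[[0,0,0],[-0.71,-0.29,0],0.085],[[0.0285,0.0128,-0.0023],[0,0,0],0.085],[[0.0285,0.0128,-0.0023],[0,0,0],0.085],[[0.0285,0.0128,-0.0023],[0,0,0],0.085],[[0.0285,0.0128,-0.0023],[0,0,0],0.085],[[0,0,0],[0,0,0],0.085]]' 
python3 - <<'E'
from plan import *
RA=down(-100,35,1); off=[-15,0,-4]
p=wc(W2,RA,off)
plan([(p+40*up,RA,True),(p,RA,True)])
for n in('scene','top'):
    c=snap(n,'a_'+n); f=c['frame']
    u,v=map(int,proj(c,W2)); cv2.imwrite(f'pics/az_{n}.png',cv2.resize(f[v-40:v+40,u-50:u+50,::-1],None,fx=5,fy=5,interpolation=cv2.INTER_CUBIC)); print(n,u,v)
a=cv2.imread('pics/az_scene.png');b=cv2.imread('pics/az_top.png');cv2.imwrite('pics/a.png',cv2.resize(np.hstack([a,b]),(800,320)))
E
```

```text
time: 4.17
ee_pos: [429.0, 156.5, 37.7]
tool_rot: [0.823, 0.703, -1.594]
force: [0.3, -0.2, -0.5]
opening: 85.2
now [429.  156.5  37.7] q [ 0.37  0.66  1.66 -0.55  1.22  0.84] F [ 0.3 -0.2 -0.5] open 85.2 t 4.1667
 rot  1 x [0.44 0.04 0.15] | q [ 0.37  0.66  1.66 -0.55  1.22  0.84] margin 0.68 maxstep 0.009
 move 1 x [-0.002  0.003  0.006] | q [ 0.36  0.65  1.66 -0.55  1.22  0.83] margin 0.68 maxstep 0.012
 move 1 x [ 0.033 -0.    -0.023] | q [ 0.36  0.72  1.67 -0.57  1.16  0.88] margin 0.66 maxstep 0.072
scene 322 150
top 254 261
```

View pics/a.png

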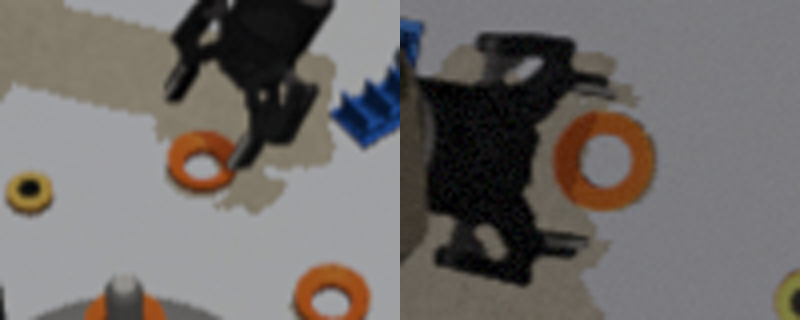

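The open fingers straddle the washer (top crop: fingers at y≈85 and 240, washer at (605,160)). Descending and closing.

```bash

python3 -m creep '[[[0,0,0],[0.44,0.04,0.15],0.085],[[0.0103,0.001,-0.0057],[0,0,0],0.085],[[0.0103,0.001,-0.0057],[0,0,0],0.085],[[0.0103,0.001,-0.0057],[0,0,0],0.085],[[0,0,0],[0,0,0],0.085],[[0,0,0],[0,0,0],0.085]]' 
python3 - <<'E'
from plan import *
RA=down(-100,35,1); off=[-15,0,-4]
p=wc(W2,RA,off)
plan([(p,RA,True)])
E
```

```text
time: 4.77
ee_pos: [431.1, 153.7, 4.4]
tool_rot: [0.835, 0.697, -1.593]
force: [0.3, 0.2, 0.2]
opening: 85.0
now [431.1 153.7   4.4] q [ 0.36  0.72  1.67 -0.57  1.16  0.88] F [0.3 0.2 0.2] open 85.0 t 4.7667
 rot  1 x [-0.1  -0.19 -0.09] | q [ 0.36  0.72  1.67 -0.57  1.16  0.88] margin 0.66 maxstep 0.004
 move 1 x [0.002 0.001 0.   ] | q [ 0.36  0.72  1.67 -0.57  1.16  0.88] margin 0.66 maxstep 0.004
```

```bash

python3 -m creep '[[[0.002,0.0005,0],[0,0,0],0.07],[[0,0,0],[0,0,0],0.065],[[0,0,0],[0,0,0],0.06],[[0,0,0],[0,0,0],0.055],[[0,0,0],[0,0,0],0.055],[[0,0,0],[0,0,0],0.055],[[0,0,0],[0,0,0],0.055]]' 40
python3 - <<'E'
from plan import *
RA=down(-100,35,1)
s=r.read_state(); p=np.array(s['ee_pos']);Rc=R.from_rotvec(s['tool_rot'])
print('washer in tool', Rc.inv().apply(W2-p))
off=Rc.inv().apply(W2-p); off[1]=0
RB=down(80,55,-1)
RV=down(80,10,-1)
t=wc(slot,RB,off); print('place',t)
plan([(p+120*up,Rc,True),(t+90*up,RB,False),(t+40*up,RB,False),(t,RB,False)])
E
```

```text
time: 5.35
ee_pos: [432.2, 152.8, 4.1]
tool_rot: [0.837, 0.696, -1.592]
force: [-0.6, 2.9, 5.8]
opening: 62.6
washer in tool [-13.661  -0.55   -4.011]
place [504.044 314.255  32.579]
now [432.2 152.8   4.1] q [ 0.36  0.72  1.67 -0.57  1.15  0.88] F [-0.6  2.9  5.8] open 62.6 t 5.35
 move 3 x [-0.033  0.     0.023] | q [ 0.36  0.52  1.62 -0.53  1.37  0.74] margin 0.7 maxstep 0.075
 move 4 x [-0.024  0.011 -0.035] | q [ 0.55  0.83  1.06 -0.45  1.66  0.78] margin 0.78 maxstep 0.163
 rot  14 x [ 0.    6.41 -0.02] | q [-0.02  0.52  1.85  1.21  1.04 -0.66] margin 0.71 maxstep 0.163
 move 2 x [0.014 0.    0.02 ] | q [-0.02  0.62  1.87  1.27  1.01 -0.78] margin 0.69 maxstep 0.063
 move 1 x [0.023 0.    0.033] | q [-0.02  0.71  1.87  1.33  0.99 -0.88] margin 0.69 maxstep 0.098
```

```bash

python3 -m creep '[[[-0.025,0,0.0172],[0,0,0],0.055],[[-0.025,0,0.0172],[0,0,0],0.055],[[-0.025,0,0.0172],[0,0,0],0.055],[[-0.025,0,0.0172],[0,0,0],0.055],[[0,0,0],[0,0,0],0.055]]'
python3 -m creep '[[[-0.016,0.0073,-0.0233],[0,0,0],0.055],[[-0.016,0.0073,-0.0233],[0,0,0],0.055],[[-0.016,0.0073,-0.0233],[0,0,0],0.055],[[-0.016,0.0073,-0.0233],[0,0,0],0.055],[[-0.016,0.0073,-0.0233],[0,0,0],0.055],[[-0.016,0.0073,-0.0233],[0,0,0],0.055],[[0,0,0],[0,0,0],0.055]]'
python3 - <<'E'
from plan import *
off=np.array([-13.7,0,-4.0])
RB=down(80,55,-1); t=wc(slot,RB,off)
plan([(t+90*up,RB,False),(t+40*up,RB,False)])
for n in('scene','top'):
    c=snap(n,'b_'+n); f=c['frame']; s=r.read_state()
    u,v=map(int,proj(c,s['ee_pos'])); cv2.imwrite(f'pics/bz_{n}.png',cv2.resize(f[max(v-40,0):v+40,u-50:u+50,::-1],(500,400),interpolation=cv2.INTER_CUBIC))
a=cv2.imread('pics/bz_scene.png');b=cv2.imread('pics/bz_top.png');cv2.imwrite('pics/b.png',cv2.resize(np.hstack([a,b]),(800,320)))
E
```

```text
time: 5.77
ee_pos: [433.5, 153.8, 129.7]
tool_rot: [0.845, 0.693, -1.587]
force: [-0.0, 0.4, 0.7]
opening: 62.7
time: 6.35
ee_pos: [505.0, 315.8, 122.6]
tool_rot: [0.837, 0.698, -1.589]
force: [0.6, 0.3, -0.5]
opening: 62.4
now [505.  315.8 122.6] q [ 0.55  0.84  1.06 -0.45  1.66  0.77] F [ 0.6  0.3 -0.5] open 62.4 t 6.35
 move 1 x [ 0.001 -0.001  0.001] | q [ 0.55  0.83  1.06 -0.45  1.66  0.77] margin 0.78 maxstep 0.007
 rot  14 x [ 0.01  6.41 -0.02] | q [-0.02  0.52  1.85  1.21  1.04 -0.66] margin 0.71 maxstep 0.162
 move 2 x [0.014 0.    0.02 ] | q [-0.02  0.62  1.87  1.27  1.01 -0.78] margin 0.69 maxstep 0.063
```

View pics/b.png

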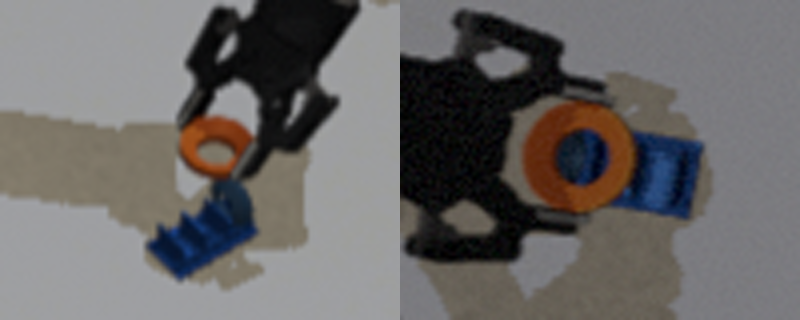

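The washer is held level between the fingers over the rack. Rotating it on edge.

```bash

python3 -m creep '[[[0,0,0],[0,5,0],0.055],[[0,0,0],[0,5,0],0.055],[[0,0,0],[0,5,0],0.055],[[0,0,0],[0,5,0],0.055],[[0,0,0],[0,5,0],0.055],[[0,0,0],[0,5,0],0.055],[[0,0,0],[0,5,0],0.055],[[0,0,0],[0,5,0],0.055],[[0,0,0],[0,5,0],0.055]]'
python3 -m creep '[[[0,0,0],[0,5,0],0.055],[[0,0,0],[0,5,0],0.055],[[0,0,0],[0,5,0],0.055],[[0,0,0],[0,5,0],0.055],[[0,0,0],[0,5,0],0.055],[[0,0,0],[0,5,0],0.055],[[0,0,0],[0,5,0],0.055],[[0,0,0],[0,5,0],0.055],[[0,0,0],[0,5,0],0.055],[[0,0,0],[0,0,0],0.055]]'
python3 - <<'E'
from plan import *
off=np.array([-13.7,0,-4.0])
RB=down(80,55,-1); t=wc(slot,RB,off)
plan([(t+35*up,RB,True)])
E
```

```text
time: 7.2
ee_pos: [503.8, 311.5, 124.7]
tool_rot: [1.485, 1.238, -1.231]
force: [0.9, 0.7, -0.6]
opening: 63.0
time: 8.03
ee_pos: [503.0, 310.7, 122.4]
tool_rot: [2.058, 1.719, -0.643]
force: [-0.4, 0.5, -1.4]
opening: 62.6
now [503.  310.7 122.4] q [-0.03  0.52  1.86  1.22  1.05 -0.67] F [-0.4  0.5 -1.4] open 62.6 t 8.0333
 rot  1 x [-0.18 -0.31 -0.18] | q [-0.02  0.52  1.86  1.21  1.05 -0.66] margin 0.7 maxstep 0.009
 move 2 x [0.017 0.    0.021] | q [-0.02  0.63  1.87  1.28  1.   -0.79] margin 0.69 maxstep 0.067
```

```bash

python3 -m creep '[[[0,0,0],[-0.18,-0.31,-0.18],0.055],[[0.0113,0,0.014],[0,0,0],0.055],[[0.0113,0,0.014],[0,0,0],0.055],[[0.0113,0,0.014],[0,0,0],0.055],[[0,0,0],[0,0,0],0.055],[[0,0,0],[0,0,0],0.055]]'
python3 - <<'E'
from plan import *
off=np.array([-13.7,0,-4.0])
RB=down(80,55,-1); t=wc(slot,RB,off)
plan([(t+35*up,RB,True),(t+1*up,RB,True)])
for n in('scene','top'):
    c=snap(n,'c_'+n); f=c['frame']; s=r.read_state()
    u,v=map(int,proj(c,slot)); cv2.imwrite(f'pics/cz_{n}.png',cv2.resize(f[v-32:v+32,u-40:u+40,::-1],(800,640),interpolation=cv2.INTER_CUBIC)); print(n,u,v)
a=cv2.imread('pics/cz_scene.png');b=cv2.imread('pics/cz_top.png');cv2.imwrite('pics/c.png',cv2.resize(np.vstack([a,b]),(375,600)));cv2.imwrite('pics/cs.png',a[:600]);cv2.imwrite('pics/ct.png',b[:600])
E
```

```text
time: 8.53
ee_pos: [504.8, 316.4, 70.8]
tool_rot: [2.043, 1.72, -0.643]
force: [0.2, 0.4, 0.5]
opening: 63.0
now [504.8 316.4  70.8] q [-0.01  0.63  1.86  1.27  1.   -0.78] F [0.2 0.4 0.5] open 63.0 t 8.5333
 rot  1 x [0.35 0.16 0.08] | q [-0.01  0.63  1.86  1.28  1.   -0.78] margin 0.7 maxstep 0.004
 move 1 x [ 0.    -0.     0.004] | q [-0.02  0.63  1.87  1.28  1.   -0.79] margin 0.69 maxstep 0.011
 move 1 x [0.019 0.    0.028] | q [-0.02  0.7   1.87  1.33  0.99 -0.88] margin 0.69 maxstep 0.083
scene 363 133
top 196 233
```

View pics/cs.png

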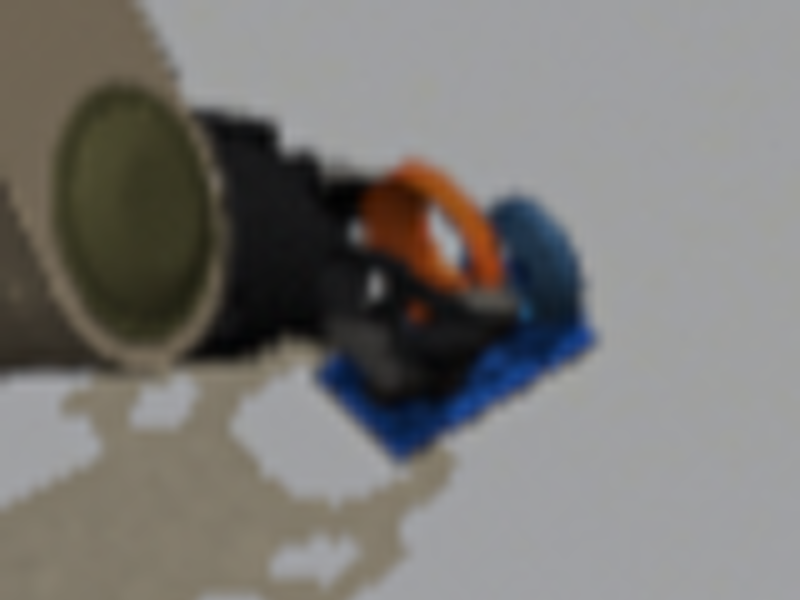

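View pics/ct.png

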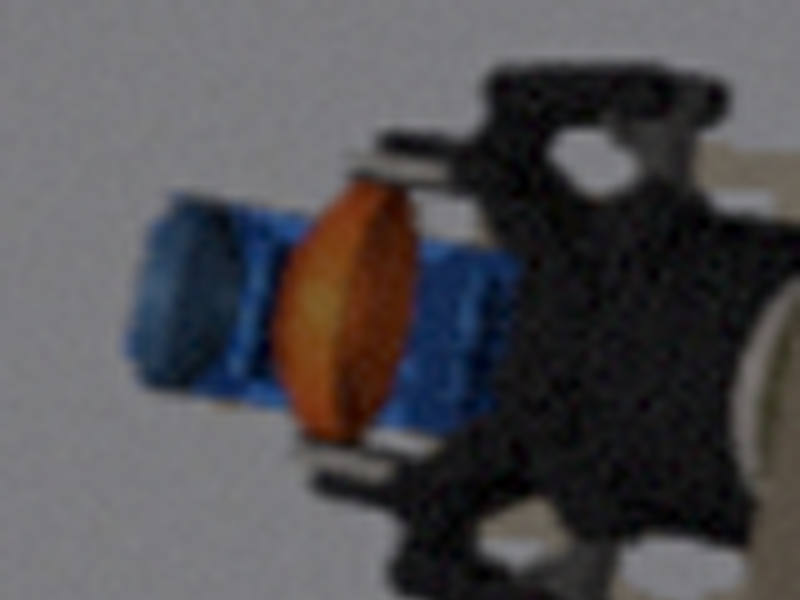

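The washer is held upright over the slot; the top crop shows it spanning x 275–415, y 180–440. I'll check that against where kinematics put it.

```bash
python3 - <<'E'
from plan import *
s=r.read_state();p=np.array(s['ee_pos']);Rc=R.from_rotvec(s['tool_rot'])
off=np.array([-13.7,0,-4.0]);c0=p+Rc.apply(off);print('centre by kin',c0)
T=r.read_camera('top');S=r.read_camera('scene')
# washer axis in tool: at pick world up with RA
ax=Rc.apply(down(-100,35,1).inv().apply(up));print('washer z',ax)
b1=np.cross(ax,up);b1/=np.linalg.norm(b1);b2=np.cross(ax,b1)
th=np.linspace(0,2*np.pi,60)
pts=[]
for (z,rad) in ((-5+4,32),(9,32),(-9,17+5)):   # rim faces about centre (centre=9mm up): rim z 8..18 -> -1..9
    pts+= [c0+ax*z+rad*(np.cos(a)*b1+np.sin(a)*b2) for a in th]
for nm,c,u0,v0 in (('top',T,196,233),('scene',S,363,133)):
    P=np.array([proj(c,x) for x in pts]); print(nm,(P.min(0)-[u0-40,v0-32])*10,(P.max(0)-[u0-40,v0-32])*10)
    f=cv2.cvtColor(c['frame'],cv2.COLOR_RGB2HSV).astype(int); m=(f[...,0]>=3)&(f[...,0]<=18)&(f[...,1]>140)&(f[...,2]>50)
    sub=m[v0-32:v0+32,u0-40:u0+40]; q=np.argwhere(sub)[:,::-1]; print(' seen',q.min(0)*10,q.max(0)*10+10)
    dy=cv2.cvtColor(c['frame'],cv2.COLOR_RGB2HSV)
E
```

```text
centre by kin [503.791 307.489  82.842]
washer z [-0.169 -0.986  0.002]
top [284.869 180.892] [430.94 450.43]
 seen [270 180] [410 440]
scene [347.761 165.531] [489.26  344.906]
 seen [360 170] [500 320]
```

```bash
python3 - <<'E'
from plan import *
RB=down(80,55,-1);d=np.array([np.cos(np.radians(80)),np.sin(np.radians(80)),0])
off=np.array([-13.7,0,-4.0])+RB.inv().apply(3.2*d); print('off',off)
t=wc(slot,RB,off)
plan([(t+30*up,RB,True),(t+14*up,RB,True),(t+1*up,RB,True)])
E
```

```text
off [-11.079   0.     -5.835]
now [505.4 316.1  71.6] q [-0.01  0.62  1.86  1.28  1.   -0.79] F [ 0.2 -0.5  0.1] open 62.8 t 8.7333
 rot  1 x [ 0.45  0.07 -0.03] | q [-0.01  0.62  1.86  1.28  1.01 -0.78] margin 0.7 maxstep 0.007
 move 1 x [ 0.001 -0.001  0.01 ] | q [-0.02  0.64  1.87  1.28  1.   -0.81] margin 0.69 maxstep 0.03
 move 1 x [0.009 0.    0.013] | q [-0.02  0.67  1.87  1.31  1.   -0.85] margin 0.69 maxstep 0.039
 move 1 x [0.007 0.    0.011] | q [-0.02  0.7   1.87  1.32  0.99 -0.88] margin 0.69 maxstep 0.032
```

```bash

python3 -m creep '[[[0.001,-0.001,0.01],[0.45,0,0],0.055],[[0,0,0],[0,0,0],0.055],[[0.003,0,0.0043],[0,0,0],0.055],[[0.003,0,0.0043],[0,0,0],0.055],[[0,0,0],[0,0,0],0.055]]'
python3 -m creep '[[[0.003,0,0.0043],[0,0,0],0.055],[[0,0,0],[0,0,0],0.055],[[0,0,0],[0,0,0],0.055]]'
python3 - <<'E'
from plan import *
RB=down(80,55,-1); off=[-11.08,0,-5.83]
t=wc(slot,RB,off)
plan([(t+1*up,RB,True)])
for n in('scene','top'):
    c=snap(n,'d_'+n); f=c['frame']
    u,v=map(int,proj(c,slot)); cv2.imwrite(f'pics/dz_{n}.png',cv2.resize(f[v-30:v+30,u-40:u+40,::-1],(800,600),interpolation=cv2.INTER_CUBIC))
E
```

```text
time: 9.15
ee_pos: [502.8, 311.2, 50.0]
tool_rot: [2.05, 1.72, -0.651]
force: [-0.6, 0.0, -0.4]
opening: 62.8
time: 9.4
ee_pos: [503.1, 311.3, 45.6]
tool_rot: [2.05, 1.72, -0.65]
force: [-0.2, -0.8, 0.1]
opening: 62.9
now [503.1 311.3  45.6] q [-0.02  0.68  1.87  1.31  0.99 -0.85] F [-0.2 -0.8  0.1] open 62.9 t 9.4
 move 1 x [0.007 0.    0.01 ] | q [-0.02  0.7   1.87  1.32  0.99 -0.88] margin 0.69 maxstep 0.029
```

View pics/dz_top.png

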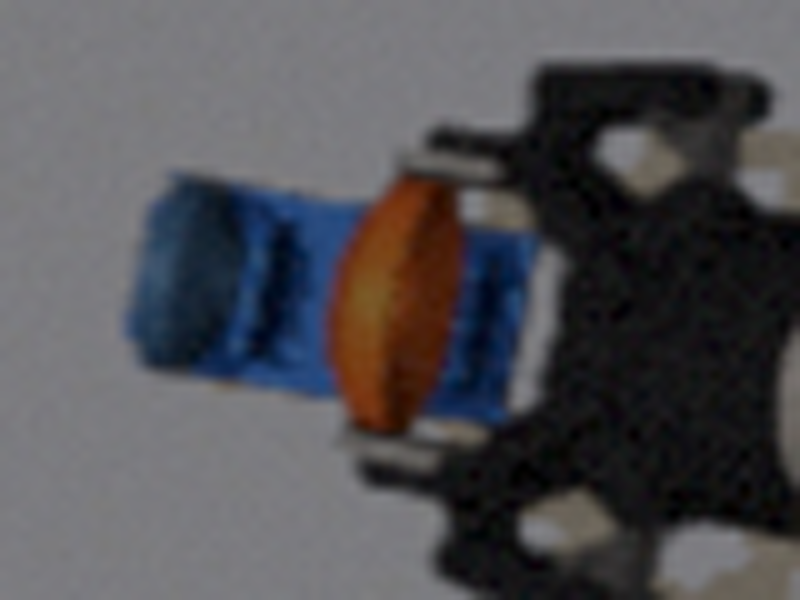

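View pics/dz_scene.png

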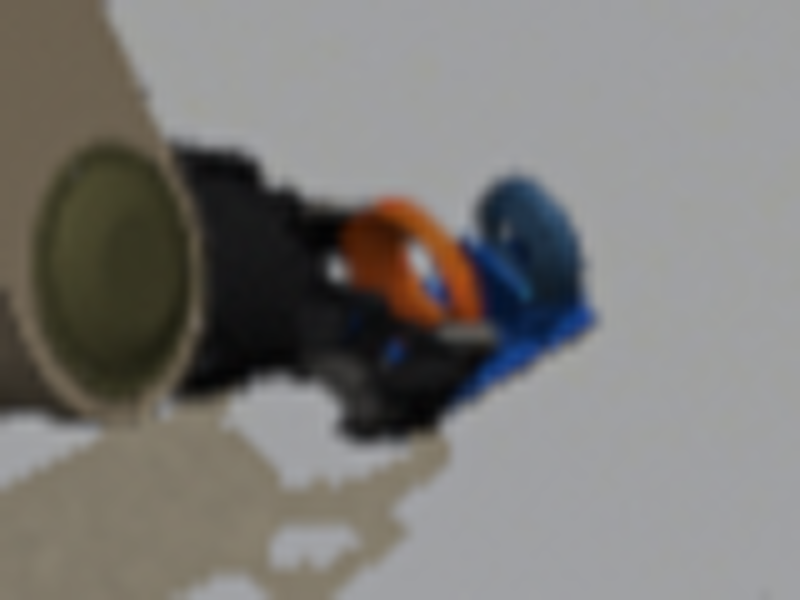

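No contact force, and the washer stands between the fin at (490,330) and the middle fin. Lowering the rest of the way.

```bash

python3 -m creep '[[[0.0023,0,0.0034],[0,0,0],0.055],[[0.0023,0,0.0034],[0,0,0],0.055],[[0,0,0],[0,0,0],0.055],[[0,0,0],[0,0,0],0.055]]'
python3 -m creep '[[[0.0023,0,0.0034],[0,0,0],0.055],[[0,0,0],[0,0,0],0.055],[[0,0,0],[0,0,0],0.055]]'
python3 -c "
from plan import *
s=r.read_state();print(R.from_rotvec(s['tool_rot']).apply([-11.08,0,-5.83])+s['ee_pos'])"
```

```text
time: 9.83
ee_pos: [503.0, 311.2, 37.3]
tool_rot: [2.05, 1.72, -0.65]
force: [0.1, -0.3, -0.2]
opening: 62.9
time: 10.08
ee_pos: [503.4, 311.2, 33.8]
tool_rot: [2.051, 1.72, -0.648]
force: [0.9, -0.3, 4.2]
opening: 62.7
[502.461 305.516  44.947]
```

```bash

python3 -m creep '[[[0,0,0],[0,0,0],0.07],[[0,0,0],[0,0,0],0.085],[[0,0,0],[0,0,0],0.085],[[0,0,0],[0,0,0],0.085],[[0,0,0],[0,0,0],0.085]]'
python3 -m creep '[[[-0.01,0,0],[0,0,0],0.085],[[-0.02,0,0],[0,0,0],0.085],[[-0.025,0,0],[0,0,0],0.085],[[-0.025,0,0],[0,0,0],0.085],[[-0.025,0,0],[0,0,0],0.085],[[-0.025,0,0],[0,0,0],0.085],[[0,0,0],[0,0,0],0.085]]'
python3 - <<'E'
from plan import *
RA=down(-100,35,1)
t=wc(slot,RA,[-20,0,0])
plan([(np.array([503,240,180.]),R.from_rotvec(r.read_state()['tool_rot']),True),(t+60*up,RA,False),(t,RA,True)])
for n in('scene','top'):
    c=snap(n,'e_'+n); f=c['frame']
    u,v=map(int,proj(c,slot)); cv2.imwrite(f'pics/ez_{n}.png',cv2.resize(f[v-30:v+30,u-40:u+40,::-1],(800,600),interpolation=cv2.INTER_CUBIC))
a=cv2.imread('pics/ez_scene.png');b=cv2.imread('pics/ez_top.png');cv2.imwrite('pics/e.png',cv2.resize(np.hstack([a,b]),(800,300)))
E
```

```text
time: 10.5
ee_pos: [503.1, 311.1, 33.5]
tool_rot: [2.05, 1.72, -0.649]
force: [-0.4, -0.2, 0.4]
opening: 84.8
time: 11.08
ee_pos: [485.7, 203.2, 110.5]
tool_rot: [2.052, 1.714, -0.647]
force: [0.7, -0.2, 1.2]
opening: 84.9
now [485.7 203.2 110.5] q [-0.27  0.49  1.95  1.09  1.16 -0.81] F [ 0.7 -0.2  1.2] open 84.9 t 11.0833
 move 3 x [-0.003  0.004 -0.026] | q [-0.18  0.39  1.86  1.07  1.2  -0.59] margin 0.7 maxstep 0.073
 move 3 x [ 0.032 -0.004  0.015] | q [-0.06  0.58  1.89  1.24  1.04 -0.77] margin 0.67 maxstep 0.066
 rot  14 x [-0.02 -6.42 -0.01] | q [ 0.52  0.84  1.15 -0.45  1.58  0.8 ] margin 0.78 maxstep 0.173
 move 2 x [ 0.025 -0.    -0.017] | q [ 0.52  0.92  1.17 -0.46  1.48  0.84] margin 0.77 maxstep 0.046
```

View pics/e.png

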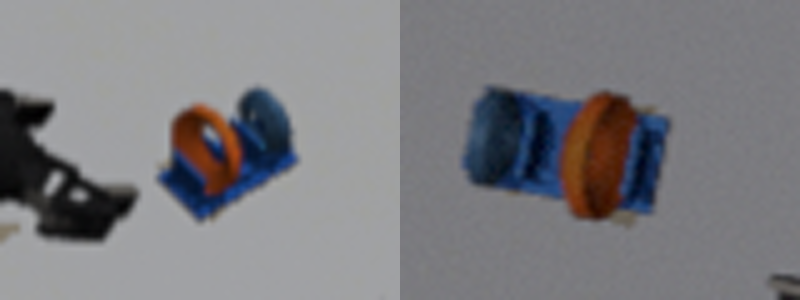

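The washer stands in the slot, dished face toward −d, and appears to lean with its top toward the middle fin. I'll zoom in to measure the lean.

```bash
python3 - <<'E'
from h import *
for n,(u,v) in (('scene',(362,131)),('top',(196,233))):
    f=cv2.imread(f'pics/e_{n}.png')
    cv2.imwrite(f'pics/f_{n}.png',cv2.convertScaleAbs(cv2.resize(f[v-18:v+18,u-20:u+20],None,fx=16,fy=16,interpolation=cv2.INTER_CUBIC),alpha=1.5)); print(n,u-20,v-18)
a=cv2.imread('pics/f_scene.png');b=cv2.imread('pics/f_top.png');
E
```

```text
scene 342 113
top 176 215
```

View pics/f_scene.png

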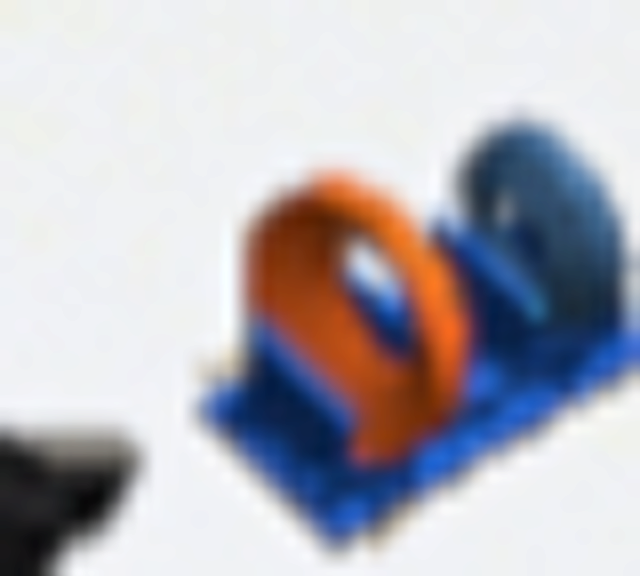

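View pics/f_top.png

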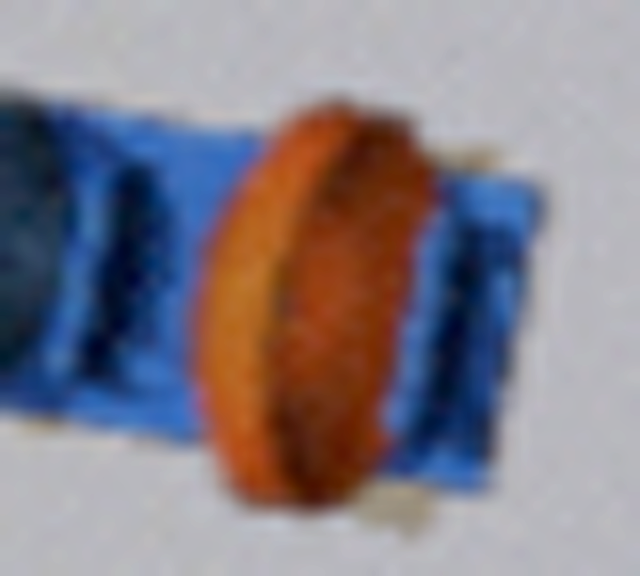

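```bash
python3 - <<'E'
from plan import *
T=r.read_camera('top');S=r.read_camera('scene')
d=np.array([np.cos(np.radians(80)),np.sin(np.radians(80)),0]);n=np.array([-d[1],d[0],0])
for b in (0,6,12):
    B=np.radians(b); ax=-d*np.cos(B)+up*np.sin(B); rad=d*np.sin(B)+up*np.cos(B)
    # pivot: rim edge z=8 (i.e. -1 from mid) at bottom; upright mid at slot
    piv=slot+d*1-32*up; c=piv+32*rad+1*ax
    for nm,z in(('dish edge',9),('dome edge',-1)):
        o=c+ax*z
        for lab,pt in(('crest',o+32*rad),('far end',o-32*n),('near end',o+32*n)):
            print(b,nm,lab,'top',((np.array(proj(T,pt))-[175.5,214.5])*16).round(),'scene',((np.array(proj(S,pt))-[341.5,112.5])*16).round())
E
```

```text
0 dish edge crest top [335. 305.] scene [341. 259.]
0 dish edge far end top [428. 111.] scene [417. 445.]
0 dish edge near end top [345. 517.] scene [234. 265.]
0 dome edge crest top [271. 294.] scene [376. 239.]
0 dome edge far end top [365. 100.] scene [452. 424.]
0 dome edge near end top [282. 506.] scene [269. 245.]
6 dish edge crest top [291. 297.] scene [365. 243.]
6 dish edge far end top [405. 106.] scene [429. 435.]
6 dish edge near end top [322. 513.] scene [246. 255.]
6 dome edge crest top [228. 286.] scene [399. 226.]
6 dome edge far end top [344.  96.] scene [463. 418.]
6 dome edge near end top [261. 502.] scene [280. 239.]
12 dish edge crest top [247. 289.] scene [388. 229.]
12 dish edge far end top [383. 102.] scene [442. 427.]
12 dish edge near end top [300. 509.] scene [259. 247.]
12 dome edge crest top [187. 279.] scene [422. 216.]
12 dome edge far end top [324.  92.] scene [474. 413.]
12 dome edge near end top [241. 498.] scene [291. 234.]
```

Measured against the projected points: the crest edge at x≈270 and dome edge at ≈198 give about 9–11° of lean (dished face tipped up). I'll regrip for 11°.

```bash
cat >> plan.py <<'E'
d80=np.array([np.cos(np.radians(80)),np.sin(np.radians(80)),0])
def lean(b):
    B=np.radians(b); ax=-d80*np.cos(B)+up*np.sin(B); rad=d80*np.sin(B)+up*np.cos(B)
    return slot+d80-32*up+32*rad+ax, ax
E
python3 - <<'E'
from plan import *
c,ax=lean(11); c=c-1*d80; print(c,ax)
RA=down(-100,44,1); t=wc(c,RA,[-18,0,0]); back=RA.apply([1,0,0]); print('t',t)
wt=RA.inv().apply(ax); RF=down(-100,57,-1); print('final washer z',RF.apply(wt))
Rn=R.from_rotvec(r.read_state()['tool_rot'])
pre=t-100*back
plan([(pre,Rn,True),(pre,RA,True),(t-40*back,RA,True),(t,RA,True)])
E
```

```text
[503.39  310.546  43.303] [-0.17  -0.967  0.191]
t [501.219 298.233  30.355]
final washer z [ 0.  0. -1.]
now [484.4 206.6 107.9] q [-0.26  0.5   1.95  1.1   1.16 -0.81] F [ 0.2 -0.3 -0.1] open 84.4 t 11.2833
 move 4 x [ 0.034  0.    -0.022] | q [ 0.09  0.59  1.79  1.28  0.97 -0.64] margin 0.77 maxstep 0.093
 rot  15 x [-0.   -6.6   0.01] | q [ 0.63  1.05  0.76 -0.53  1.89  0.78] margin 0.57 maxstep 0.182
 move 2 x [ 0.03  0.   -0.  ] | q [ 0.59  1.02  0.95 -0.53  1.74  0.83] margin 0.7 maxstep 0.105
 move 2 x [ 0.02 -0.   -0.  ] | q [ 0.56  1.01  1.06 -0.54  1.64  0.86] margin 0.69 maxstep 0.055
```

```bash

python3 -m creep '[[[-0.023,0,-0.033],[0,0,0],0.085],[[0.0272,0,-0.0176],[0,0,0],0.085],[[0.0272,0,-0.0176],[0,0,0],0.085],[[0.0272,0,-0.0176],[0,0,0],0.085],[[0.0272,0,-0.0176],[0,0,0],0.085],[[0.0272,0,-0.0176],[0,0,0],0.085]]'
python3 -m creep '[[[0,0,0],[0,-5.2,0],0.085],[[0,0,0],[0,-5.2,0],0.085],[[0,0,0],[0,-5.2,0],0.085],[[0,0,0],[0,-5.2,0],0.085],[[0,0,0],[0,-5.2,0],0.085],[[0,0,0],[0,-5.2,0],0.085],[[0,0,0],[0,-5.2,0],0.085],[[0,0,0],[0,-5.2,0],0.085],[[0,0,0],[0,-5.2,0],0.085],[[0,0,0],[0,-5.2,0],0.085]]'
python3 -m creep '[[[0,0,0],[0,-5.2,0],0.085],[[0,0,0],[0,-5.2,0],0.085],[[0,0,0],[0,-5.2,0],0.085],[[0,0,0],[0,-5.2,0],0.085],[[0,0,0],[0,-5.2,0],0.085],[[0,0,0],[0,-5.2,0],0.085],[[0,0,0],[0,-5.2,0],0.085],[[0,0,0],[0,-5.2,0],0.085],[[0,0,0],[0,-5.2,0],0.085],[[0,0,0],[0,0,0],0.085]]'
python3 - <<'E'
from plan import *
c,ax=lean(11); c=c-1*d80
RA=down(-100,44,1); t=wc(c,RA,[-18,0,0]); back=RA.apply([1,0,0])
plan([(t-50*back,RA,True),(t,RA,True)])
E
```

```text
time: 11.78
ee_pos: [512.2, 368.3, 141.6]
tool_rot: [2.049, 1.722, -0.651]
force: [0.4, -0.4, -0.0]
opening: 84.9
time: 12.62
ee_pos: [512.3, 366.6, 141.9]
tool_rot: [1.373, 1.154, -1.313]
force: [-1.0, -0.1, 0.1]
opening: 84.9
time: 13.45
ee_pos: [511.2, 367.4, 137.9]
tool_rot: [0.686, 0.588, -1.642]
force: [0.1, 0.9, -1.9]
opening: 84.6
now [511.2 367.4 137.9] q [ 0.63  1.02  0.73 -0.54  1.95  0.74] F [ 0.1  0.9 -1.9] open 84.6 t 13.45
 rot  1 x [0.4  0.29 0.19] | q [ 0.63  1.02  0.73 -0.54  1.94  0.75] margin 0.54 maxstep 0.009
 move 2 x [ 0.038  0.001 -0.012] | q [ 0.6   1.02  0.92 -0.53  1.76  0.82] margin 0.7 maxstep 0.104
 move 2 x [0.025 0.    0.   ] | q [ 0.56  1.01  1.06 -0.54  1.64  0.86] margin 0.69 maxstep 0.071
```

```bash

python3 -m creep '[[[0,0,0],[0.4,0.29,0.19],0.085],[[0.0253,0.0007,-0.008],[0,0,0],0.085],[[0.0253,0.0007,-0.008],[0,0,0],0.085],[[0.0253,0.0007,-0.008],[0,0,0],0.085],[[0,0,0],[0,0,0],0.085],[[0,0,0],[0,0,0],0.085]]'
python3 - <<'E'
from plan import *
c,ax=lean(11); c=c-1*d80
RA=down(-100,44,1); t=wc(c,RA,[-18,0,0]); back=RA.apply([1,0,0])
plan([(t,RA,True)])
for n in('scene','top'):
    C=snap(n,'g_'+n); f=C['frame']
    u,v=map(int,proj(C,slot)); cv2.imwrite(f'pics/gz_{n}.png',cv2.resize(f[v-30:v+30,u-40:u+40,::-1],(800,600),interpolation=cv2.INTER_CUBIC))
a=cv2.imread('pics/gz_scene.png');b=cv2.imread('pics/gz_top.png');cv2.imwrite('pics/g.png',cv2.resize(np.hstack([a,b]),(800,300)))
E
```

```text
time: 13.95
ee_pos: [509.3, 330.7, 71.6]
tool_rot: [0.709, 0.585, -1.64]
force: [0.5, 0.2, 0.3]
opening: 85.0
now [509.3 330.7  71.6] q [ 0.59  1.01  0.93 -0.53  1.76  0.82] F [0.5 0.2 0.3] open 85.0 t 13.95
 rot  1 x [-0.4  -0.51 -0.03] | q [ 0.59  1.01  0.92 -0.53  1.77  0.82] margin 0.7 maxstep 0.008
 move 2 x [ 0.026 -0.001 -0.002] | q [ 0.56  1.01  1.06 -0.54  1.64  0.86] margin 0.69 maxstep 0.073
```

View pics/g.png

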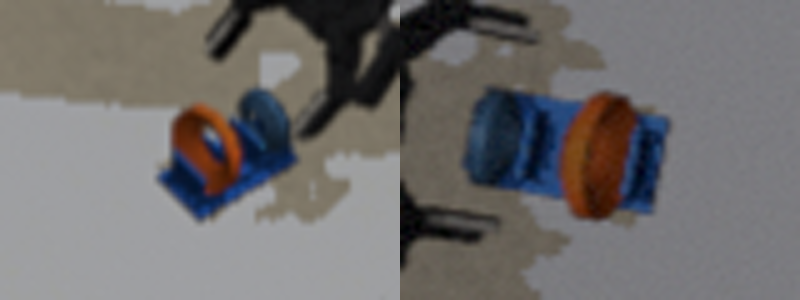

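Fingers straddle the washer line; the plan's lateral correction (−2 mm) covers the small offset seen. Closing in.

```bash

python3 -m creep '[[[0,0,0],[-0.4,-0.51,0],0.085],[[0.0173,-0.0008,-0.0013],[0,0,0],0.085],[[0.0173,-0.0008,-0.0013],[0,0,0],0.085],[[0.0173,-0.0008,-0.0013],[0,0,0],0.085],[[0,0,0],[0,0,0],0.085],[[0,0,0],[0,0,0],0.085]]'
python3 - <<'E'
from plan import *
c,ax=lean(11); c=c-1*d80
RA=down(-100,44,1); t=wc(c,RA,[-18,0,0])
plan([(t,RA,True)])
for n in('scene','top'):
    C=snap(n,'h_'+n); f=C['frame']
    u,v=map(int,proj(C,slot)); cv2.imwrite(f'pics/hz_{n}.png',cv2.resize(f[v-30:v+30,u-40:u+40,::-1],(800,600),interpolation=cv2.INTER_CUBIC))
a=cv2.imread('pics/hz_scene.png');b=cv2.imread('pics/hz_top.png');cv2.imwrite('pics/h.png',cv2.resize(np.hstack([a,b]),(800,300)))
E
```

```text
time: 14.55
ee_pos: [501.5, 299.1, 31.7]
tool_rot: [0.696, 0.583, -1.639]
force: [0.2, 1.4, 0.4]
opening: 85.2
now [501.5 299.1  31.7] q [ 0.56  1.    1.06 -0.54  1.64  0.86] F [0.2 1.4 0.4] open 85.2 t 14.55
 move 1 x [ 0.002 -0.    -0.   ] | q [ 0.56  1.01  1.06 -0.54  1.64  0.86] margin 0.69 maxstep 0.004
```

View pics/h.png

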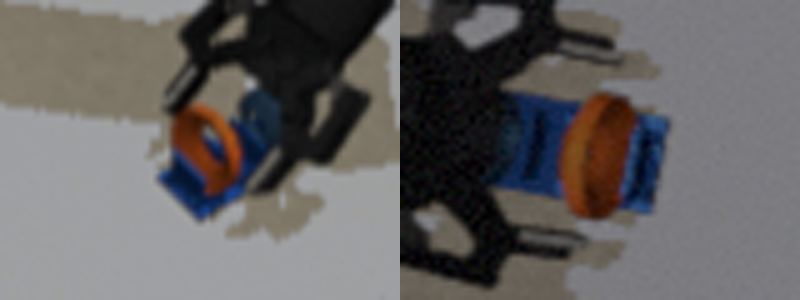

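```bash

python3 -m creep '[[[0.0015,-0.0015,0],[0,0,0],0.07],[[0,0,0],[0,0,0],0.065],[[0,0,0],[0,0,0],0.06],[[0,0,0],[0,0,0],0.055],[[0,0,0],[0,0,0],0.055],[[0,0,0],[0,0,0],0.055],[[0,0,0],[0,0,0],0.055]]' 40
python3 - <<'E'
from plan import *
s=r.read_state();p=np.array(s['ee_pos']);Rc=R.from_rotvec(s['tool_rot'])
RF=down(-100,57,-1)
tf=np.array([arb[0],arb[1],175.])-RF.apply([-18,0,0]); print(tf)
plan([(p+110*up,Rc,True),(p+110*up,down(-100,57,1),True)])
print('---'); plan([(p+110*up,Rc,True),([520,150,240],Rc,True),([520,150,240],down(-100,90,1)*R.from_euler('x',90,degrees=True),True),([520,150,240],RF,True),(tf,RF,True)])
print('---'); plan([(p+110*up,Rc,True),([520,150,240],Rc,True),([520,150,240],RF,True),(tf,RF,True)])
E
```

```text
time: 15.23
ee_pos: [499.7, 298.0, 30.2]
tool_rot: [0.695, 0.583, -1.639]
force: [-1.1, 1.9, 5.8]
opening: 62.8
[540.579 -56.367 165.196]
now [499.7 298.   30.2] q [ 0.56  1.    1.07 -0.54  1.64  0.86] F [-1.1  1.9  5.8] open 62.8 t 15.2333
 move 3 x [-0.026  0.     0.025] | q [ 0.56  0.87  1.02 -0.56  1.79  0.77] margin 0.67 maxstep 0.054
 rot  2 x [ 0.   -6.47 -0.06] | q [ 0.6   0.99  0.91 -0.71  1.96  0.75] margin 0.52 maxstep 0.088
---
now [499.7 298.   30.2] q [ 0.56  1.    1.07 -0.54  1.64  0.86] F [-1.1  1.9  5.8] open 62.8 t 15.2333
 move 3 x [-0.026  0.     0.025] | q [ 0.56  0.87  1.02 -0.56  1.79  0.77] margin 0.67 maxstep 0.054
 move 5 x [0.005 0.009 0.034] | q [ 0.35  0.61  1.21 -0.66  1.73  0.56] margin 0.57 maxstep 0.058
 rot  13 x [ 6.51 -2.77  2.75] !!IK 0.011513205438248542 | q [ 0.45  0.93  1.13 -1.23  2.11  2.16] margin 0.0 maxstep 0.136
 rot  13 x [ 6.71 -1.99 -1.99] !!IK 0.10128954913557675 !!IK 0.21166613085420657 !!IK 0.32229560563344595 !!IK 0.43332426510903643 !!IK 0.5450176913816344 !!IK 0.6578045434361979 !!IK 0.7721262880247803 | q [ 0.36  0.8   0.99 -0.79  2.02  2.88] margin 0.0 maxstep 0.122
 move 6 x [ 0.035 -0.009 -0.008] !!IK 0.7743247720489332 !!IK 0.7508194393537456 !!IK 0.7138074714453014 !!IK 0.6707737187105641 !!IK 0.6262327214809815 !!IK 0.5828003070445789 | q [-0.07  0.55  1.43 -0.61  1.35  2.88] margin 0.0 maxstep 0.15
---
now [499.7 298.   30.2] q [ 0.56  1.    1.07 -0.54  1.64  0.86] F [-1.1  1.9  5.8] open 62.8 t 15.2333
 move 3 x [-0.026  0.     0.025] | q [ 0.56  0.87  1.02 -0.56  1.79  0.77] margin 0.67 maxstep 0.054
 move 5 x [0.005 0.009 0.034] | q [ 0.35  0.61  1.21 -0.66  1.73  0.56] margin 0.57 maxstep 0.058
 rot  27 x [-6.62  0.01 -0.75] | q [ 0.4   0.71  1.16 -0.82  1.85 -2.56] margin 0.32 maxstep 0.119
 move 6 x [ 0.035 -0.009 -0.008] | q [ 0.07  0.66  1.47 -0.96  1.45 -2.55] margin 0.27 maxstep 0.071
```

```bash

python3 -m creep '[[[-0.01,0,0.0095],[0,0,0],0.055],[[-0.0195,0,0.0188],[0,0,0],0.055],[[-0.0195,0,0.0188],[0,0,0],0.055],[[-0.0195,0,0.0188],[0,0,0],0.055],[[-0.01,0,0.0095],[0,0,0],0.055],[[0,0,0],[0,0,0],0.055]]'
python3 -m creep '[[[0.004,0.0075,0.0285],[0,0,0],0.055],[[0.004,0.0075,0.0285],[0,0,0],0.055],[[0.004,0.0075,0.0285],[0,0,0],0.055],[[0.004,0.0075,0.0285],[0,0,0],0.055],[[0.004,0.0075,0.0285],[0,0,0],0.055],[[0.004,0.0075,0.0285],[0,0,0],0.055],[[0,0,0],[0,0,0],0.055]]'
python3 - <<'E'
from plan import *
RF=down(-100,57,-1)
p=np.array(r.read_state()['ee_pos'])
plan([(p,RF,True)])
for n in('scene','top'):
    C=snap(n,'i_'+n); f=C['frame']
    u,v=map(int,proj(C,p)); print(u,v); f=cv2.copyMakeBorder(f,60,60,60,60,cv2.BORDER_CONSTANT); cv2.imwrite(f'pics/iz_{n}.png',cv2.resize(f[v+20:v+100,u+10:u+110,::-1],(500,400),interpolation=cv2.INTER_CUBIC))
a=cv2.imread('pics/iz_scene.png');b=cv2.imread('pics/iz_top.png');cv2.imwrite('pics/i.png',cv2.resize(np.hstack([a,b]),(800,320)))
E
```

```text
time: 15.73
ee_pos: [500.5, 298.8, 141.9]
tool_rot: [0.701, 0.582, -1.636]
force: [-0.0, -0.2, -0.0]
opening: 63.1
time: 16.32
ee_pos: [520.7, 149.8, 242.4]
tool_rot: [0.699, 0.58, -1.641]
force: [-0.1, 0.0, 0.5]
opening: 62.9
now [520.7 149.8 242.4] q [ 0.35  0.61  1.2  -0.66  1.73  0.56] F [-0.1  0.   0.5] open 62.9 t 16.3167
 rot  27 x [ 6.62 -0.    0.75] !!IK 0.04340455916688154 !!IK 0.14499744336029768 !!IK 0.24824174421922157 !!IK 0.3526371326475054 !!IK 0.45766693859834223 !!IK 0.5626653455737045 !!IK 0.666477633025135 !!IK 0.7664538060891136 | q [ 0.36  0.8   0.98 -0.8   2.02  2.88] margin 0.0 maxstep 0.12
342 122
246 220
```

View pics/i.png

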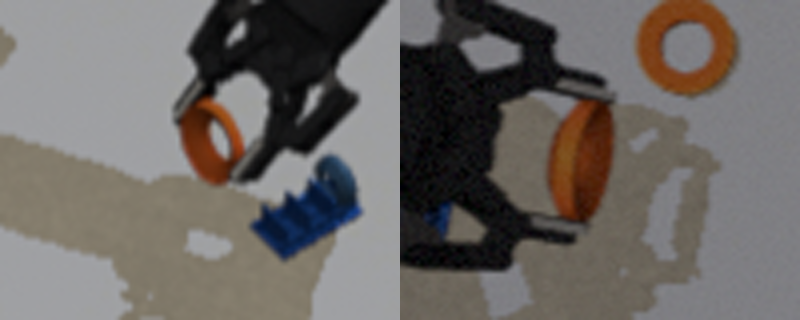

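The washer is held firmly. Rolling about the tool axis in the negative direction, since q6 runs out of range the other way.

```bash

for i in 1; do
python3 -m creep '[[[0,0,0],[-6.62,0,-0.75],0.055],[[0,0,0],[-6.62,0,-0.75],0.055],[[0,0,0],[-6.62,0,-0.75],0.055],[[0,0,0],[-6.62,0,-0.75],0.055],[[0,0,0],[-6.62,0,-0.75],0.055],[[0,0,0],[-6.62,0,-0.75],0.055],[[0,0,0],[-6.62,0,-0.75],0.055],[[0,0,0],[-6.62,0,-0.75],0.055],[[0,0,0],[-6.62,0,-0.75],0.055]]'
python3 -m creep '[[[0,0,0],[-6.62,0,-0.75],0.055],[[0,0,0],[-6.62,0,-0.75],0.055],[[0,0,0],[-6.62,0,-0.75],0.055],[[0,0,0],[-6.62,0,-0.75],0.055],[[0,0,0],[-6.62,0,-0.75],0.055],[[0,0,0],[-6.62,0,-0.75],0.055],[[0,0,0],[-6.62,0,-0.75],0.055],[[0,0,0],[-6.62,0,-0.75],0.055],[[0,0,0],[-6.62,0,-0.75],0.055]]'
python3 -m creep '[[[0,0,0],[-6.62,0,-0.75],0.055],[[0,0,0],[-6.62,0,-0.75],0.055],[[0,0,0],[-6.62,0,-0.75],0.055],[[0,0,0],[-6.62,0,-0.75],0.055],[[0,0,0],[-6.62,0,-0.75],0.055],[[0,0,0],[-6.62,0,-0.75],0.055],[[0,0,0],[-6.62,0,-0.75],0.055],[[0,0,0],[-6.62,0,-0.75],0.055],[[0,0,0],[-6.62,0,-0.75],0.055],[[0,0,0],[0,0,0],0.055]]'
done
python3 - <<'E'
from plan import *
RF=down(-100,57,-1)
p=np.array(r.read_state()['ee_pos'])
tf=np.array([arb[0],arb[1],175.])-RF.apply([-18,0,0]); print(tf)
plan([(p,RF,True),(tf+[0,60,20],RF,True)])
for n in('scene','top'):
    C=snap(n,'j_'+n); f=C['frame']
    u,v=map(int,proj(C,p)); f=cv2.copyMakeBorder(f,60,60,60,60,cv2.BORDER_CONSTANT); cv2.imwrite(f'pics/jz_{n}.png',cv2.resize(f[v+20:v+100,u+10:u+110,::-1],(500,400),interpolation=cv2.INTER_CUBIC))
a=cv2.imread('pics/jz_scene.png');b=cv2.imread('pics/jz_top.png');cv2.imwrite('pics/j.png',cv2.resize(np.hstack([a,b]),(800,320)))
E
```

```text
time: 17.17
ee_pos: [519.4, 154.2, 238.2]
tool_rot: [-0.121, 1.348, -1.19]
force: [0.3, -0.4, -0.3]
opening: 62.6
time: 17.92
ee_pos: [519.4, 154.2, 238.2]
tool_rot: [-0.944, 1.857, -0.468]
force: [-0.2, -0.4, -0.5]
opening: 62.7
time: 18.75
ee_pos: [519.2, 154.2, 238.4]
tool_rot: [-1.713, 2.034, 0.51]
force: [0.6, 0.7, -0.3]
opening: 62.9
[540.579 -56.367 165.196]
now [519.2 154.2 238.4] q [ 0.41  0.71  1.16 -0.82  1.85 -2.56] F [ 0.6  0.7 -0.3] open 62.9 t 18.75
 rot  1 x [ 0.33 -0.08  0.1 ] | q [ 0.41  0.71  1.16 -0.82  1.85 -2.55] margin 0.33 maxstep 0.005
 move 4 x [ 0.038 -0.012 -0.009] | q [ 0.17  0.67  1.39 -0.91  1.56 -2.55] margin 0.32 maxstep 0.075
```

View pics/j.png

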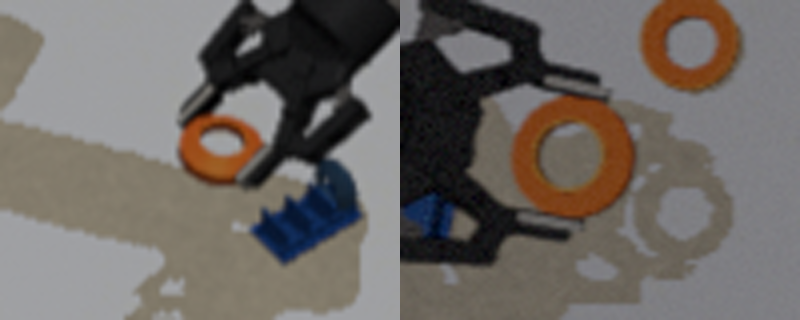

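The washer is now dome-up and nearly level. I'll measure its centre and tilt from both views.

```bash
cat >> plan.py <<'E'
def blob(c,p,h=30,smin=140):
    u,v=map(int,proj(c,p)); f=cv2.cvtColor(c['frame'],cv2.COLOR_RGB2HSV).astype(int)
    m=((f[...,0]>=3)&(f[...,0]<=18)&(f[...,1]>smin)&(f[...,2]>60)).astype(np.uint8)
    k,l,s,ce=cv2.connectedComponentsWithStats(m)
    best=min((i for i in range(1,k) if s[i,4]>60),key=lambda i:np.hypot(*(ce[i]-[u,v])))
    hull=cv2.convexHull(np.argwhere(l==best)[:,::-1].astype(np.float32)); return cv2.fitEllipse(hull),s[best]
E
python3 - <<'E'
from plan import *
s=r.read_state();p=np.array(s['ee_pos']);Rc=R.from_rotvec(s['tool_rot'])
g=p+Rc.apply([-18,0,0]);print('kin centre',g)
T=r.read_camera('top');S=r.read_camera('scene')
et,st=blob(T,g);es,ss=blob(S,g);print(et,st,es,ss)
x,e=tri(T,et[0],S,es[0]);print('tri',x,e,'in tool',Rc.inv().apply(x-p))
print(onz(T,*et[0],g[2]),onz(S,*es[0],g[2]))
# local vertical-view direction at washer for expected aspect when level
for c in(T,S):
    o,dd=ray(c,*proj(c,g)); dd/=np.linalg.norm(dd); print('view dir',dd,'px per mm*64',64*c['fx']/np.linalg.norm(g-o), 'aspect', abs(dd[2]))
E
```

```text
kin centre [522.1   168.702 248.817]
((237.9115447998047, 219.80984497070312), (29.704925537109375, 30.420848846435547), 38.27230453491211) [223 205  31  31 508] ((346.4396667480469, 117.84577178955078), (16.85515594482422, 20.446962356567383), 109.97793579101562) [337 109  20  18 189]
tri [522.367 167.294 248.616] 0.8929439778008629 in tool [-16.766  -0.508  -0.558]
[522.656 167.598 248.817] [522.223 166.766 248.817]
view dir [ 0.066  0.167 -0.984] px per mm*64 30.219140709525355 aspect 0.9837471034062759
view dir [-0.407  0.543 -0.735] px per mm*64 20.812352990388565 aspect 0.7347185318966478
```

Kinematics and cameras agree within 1.5 mm, and the washer is level. Moving over the arbor.

```bash
python3 -m creep '[[[0.031,-0.01,-0.0075],[0.33,0,0.1],0.055],[[0.031,-0.01,-0.0075],[0,0,0],0.055],[[0.031,-0.01,-0.0075],[0,0,0],0.055],[[0.031,-0.01,-0.0075],[0,0,0],0.055],[[0.031,-0.01,-0.0075],[0,0,0],0.055],[[0,0,0],[0,0,0],0.055]]'
python3 - <<'E'
from plan import *
RF=down(-100,57,-1); off=[-16.8,-.5,-.5]
plan([(wc([*arb,185.],RF,off),RF,True),(wc([*arb,145.],RF,off),RF,True),(wc([*arb,112.],RF,off),RF,True)])
E
```

```text
time: 19.45
ee_pos: [542.1, -8.2, 185.7]
tool_rot: [-1.696, 2.04, 0.496]
force: [-0.4, -0.6, 0.1]
opening: 62.9
now [542.1  -8.2 185.7] q [ 0.15  0.67  1.39 -0.92  1.55 -2.55] F [-0.4 -0.6  0.1] open 62.9 t 19.45
 rot  1 x [-0.54 -0.08 -0.36] | q [ 0.15  0.66  1.4  -0.92  1.55 -2.56] margin 0.31 maxstep 0.008
 move 2 x [ 0.022 -0.003 -0.008] | q [ 0.07  0.65  1.46 -0.96  1.47 -2.57] margin 0.27 maxstep 0.041
 move 1 x [ 0.022 -0.     0.034] | q [ 0.07  0.71  1.48 -0.97  1.42 -2.5 ] margin 0.26 maxstep 0.065
 move 1 x [ 0.018 -0.     0.028] | q [ 0.07  0.76  1.49 -0.98  1.39 -2.45] margin 0.25 maxstep 0.052
```

```bash
python3 -m creep '[[[0.015,-0.0017,-0.0055],[-0.54,-0.08,-0.36],0.055],[[0.015,-0.0017,-0.0055],[0,0,0],0.055],[[0.015,-0.0017,-0.0055],[0,0,0],0.055],[[0,0,0],[0,0,0],0.055],[[0,0,0],[0,0,0],0.055]]'
python3 - <<'E'
from plan import *
RF=down(-100,57,-1); off=[-16.8,-.5,-.5]
plan([(wc([*arb,185.],RF,off),RF,True),(wc([*arb,145.],RF,off),RF,True)])
s=r.read_state();p=np.array(s['ee_pos']);Rc=R.from_rotvec(s['tool_rot'])
T=r.read_camera('top');S=r.read_camera('scene'); g=p+Rc.apply(off)
et,st=blob(T,g);es,ss=blob(S,g);print('kin',g,st,ss)
x,e=tri(T,et[0],S,es[0]);print('tri',x,e)
for n,C in(('scene',S),('top',T)):
    f=C['frame']; u,v=map(int,proj(C,[*arb,150])); cv2.imwrite(f'pics/kz_{n}.png',cv2.resize(f[v-32:v+32,u-40:u+40,::-1],(500,400),interpolation=cv2.INTER_CUBIC))
a=cv2.imread('pics/kz_scene.png');b=cv2.imread('pics/kz_top.png');cv2.imwrite('pics/k.png',cv2.resize(np.hstack([a,b]),(800,320)))
E
```

```text
time: 19.87
ee_pos: [539.7, -50.6, 176.9]
tool_rot: [-1.711, 2.028, 0.505]
force: [0.8, 0.0, 0.5]
opening: 62.8
now [539.7 -50.6 176.9] q [ 0.08  0.64  1.46 -0.96  1.47 -2.56] F [0.8 0.  0.5] open 62.8 t 19.8667
 rot  1 x [0.02 0.08 0.28] | q [ 0.08  0.65  1.46 -0.96  1.47 -2.57] margin 0.27 maxstep 0.006
 move 1 x [ 0.004 -0.001 -0.001] | q [ 0.07  0.65  1.46 -0.96  1.47 -2.57] margin 0.27 maxstep 0.008
 move 1 x [ 0.022 -0.     0.034] | q [ 0.07  0.71  1.48 -0.97  1.42 -2.5 ] margin 0.26 maxstep 0.065
kin [542.484 -37.098 186.511] [321 199  29  28 331] [294 164  21  19 218]
tri [542.581 -36.125 187.038] 0.4703455834602246
```

View pics/k.png

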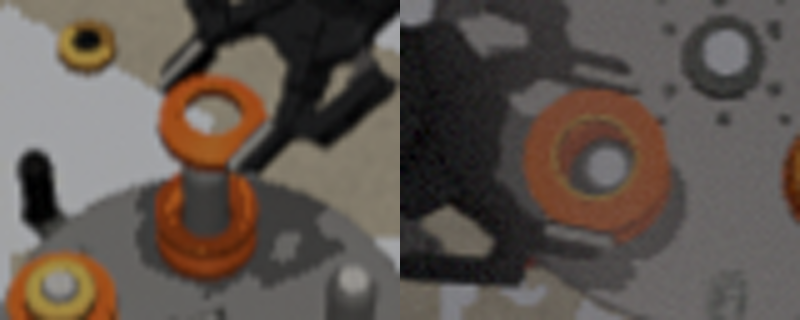

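The washer is a few mm short of the axis, as the numbers say. Correcting that and lowering with force checks.

```bash
python3 -m creep '[[[0.0045,-0.001,-0.0015],[0,0.08,0.28],0.055],[[0,0,0],[0,0,0],0.055],[[0,0,0],[0,0,0],0.055]]'
python3 - <<'E'
from plan import *
off=[-16.8,-.5,-.5]
s=r.read_state();p=np.array(s['ee_pos']);Rc=R.from_rotvec(s['tool_rot'])
T=r.read_camera('top');S=r.read_camera('scene'); g=p+Rc.apply(off)
et,st=blob(T,g);es,ss=blob(S,g);print('kin',g,st,ss)
x,e=tri(T,et[0],S,es[0]);print('tri',x,e,'arb',arb)
E
```

```text
time: 20.22
ee_pos: [540.0, -55.3, 175.7]
tool_rot: [-1.709, 2.033, 0.507]
force: [0.0, -0.0, -0.6]
opening: 62.7
kin [542.909 -41.728 185.259] [323 199  28  27 334] [293 165  21  40 477]
tri [545.343 -43.202 136.812] 4.137519335666228 arb [543.2 -41.5]
```

```bash
python3 -m creep '[[[0.0055,0,0.0085],[0,0,0],0.055],[[0.0055,0,0.0085],[0,0,0],0.055],[[0.0055,0,0.0085],[0,0,0],0.055],[[0,0,0],[0,0,0],0.055]]'
python3 -m creep '[[[0.0055,0,0.0085],[0,0,0],0.055],[[0.003,0,0.0045],[0,0,0],0.055],[[0,0,0],[0,0,0],0.055],[[0,0,0],[0,0,0],0.055]]'
python3 - <<'E'
from plan import *
RF=down(-100,57,-1); off=[-16.8,-.5,-.5]
s=r.read_state();print('kin',R.from_rotvec(s['tool_rot']).apply(off)+s['ee_pos'],s['force'],s['torque'])
plan([(wc([*arb,111.],RF,off),RF,True)])
E
```

```text
time: 20.65
ee_pos: [539.0, -55.4, 142.6]
tool_rot: [-1.709, 2.036, 0.512]
force: [-0.3, 0.7, -0.2]
opening: 63.1
time: 20.98
ee_pos: [539.9, -55.5, 129.6]
tool_rot: [-1.709, 2.034, 0.508]
force: [0.7, 0.5, -0.4]
opening: 62.7
kin [542.747 -41.941 139.159] [ 0.702  0.538 -0.381] [ 0.465 -0.039  0.078]
now [539.9 -55.5 129.6] q [ 0.07  0.71  1.49 -0.97  1.41 -2.49] F [ 0.7  0.5 -0.4] open 62.7 t 20.9833
 move 1 x [ 0.015 -0.     0.024] | q [ 0.07  0.76  1.49 -0.98  1.38 -2.45] margin 0.25 maxstep 0.045
```

No contact force, and the bore is over the shank. Lowering to ~6 mm above the seat and looking.

```bash
python3 -m creep '[[[0.005,0,0.008],[0,0,0],0.055],[[0.005,0,0.008],[0,0,0],0.055],[[0.005,0,0.008],[0,0,0],0.055],[[0,0,0],[0,0,0],0.055],[[0,0,0],[0,0,0],0.055]]'
python3 - <<'E'
from plan import *
RF=down(-100,57,-1); off=[-16.8,-.5,-.5]
s=r.read_state();print('kin',R.from_rotvec(s['tool_rot']).apply(off)+s['ee_pos'],s['force'],s['torque'])
T=r.read_camera('top');S=r.read_camera('scene')
for n,C in(('scene',S),('top',T)):
    f=C['frame']; u,v=map(int,proj(C,[*arb,120])); cv2.imwrite(f'pics/lz_{n}.png',cv2.resize(f[v-32:v+32,u-40:u+40,::-1],(500,400),interpolation=cv2.INTER_CUBIC))
a=cv2.imread('pics/lz_scene.png');b=cv2.imread('pics/lz_top.png');cv2.imwrite('pics/l.png',cv2.resize(np.hstack([a,b]),(800,320)))
E
```

```text
time: 21.4
ee_pos: [539.6, -55.0, 100.7]
tool_rot: [-1.709, 2.035, 0.509]
force: [-0.7, -0.2, -0.2]
opening: 62.5
kin [542.517 -41.47  110.22 ] [-0.663 -0.167 -0.16 ] [ 0.377 -0.023  0.064]
```

View pics/l.png

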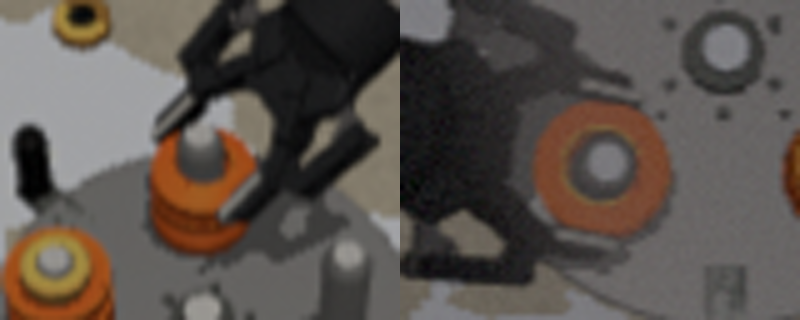

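Well centred and almost seated. Lowering 3 mm more, releasing, then backing out along the tool axis.

```bash
python3 -m creep '[[[0.0016,0,0.0025],[0,0,0],0.055],[[0,0,0],[0,0,0],0.055],[[0,0,0],[0,0,0],0.055],[[0,0,0],[0,0,0],0.075],[[0,0,0],[0,0,0],0.085],[[0,0,0],[0,0,0],0.085],[[0,0,0],[0,0,0],0.085]]'
python3 -m creep '[[[-0.01,0,0],[0,0,0],0.085],[[-0.02,0,0],[0,0,0],0.085],[[-0.03,0,0],[0,0,0],0.085],[[-0.03,0,0],[0,0,0],0.085],[[-0.03,0,0],[0,0,0],0.085],[[0,0,0],[0,0,0],0.085]]'
python3 - <<'E'
from plan import *
T=r.read_camera('top');S=r.read_camera('scene')
for n,C in(('scene',S),('top',T)):
    f=C['frame']; u,v=map(int,proj(C,[*arb,110])); print(n,u,v); cv2.imwrite(f'pics/mz_{n}.png',cv2.resize(f[v-32:v+32,u-40:u+40,::-1],(500,400),interpolation=cv2.INTER_CUBIC))
a=cv2.imread('pics/mz_scene.png');b=cv2.imread('pics/mz_top.png');cv2.imwrite('pics/m.png',cv2.resize(np.hstack([a,b]),(800,320)))
et,st=blob(T,[*arb,105]);print(et,st,'at z106:',onz(T,*et[0],104))
s=r.read_state();p=np.array(s['ee_pos'])
# pick of W1, vertical tool
for az,sg in((0,1),(0,-1),(-100,1),(-100,-1),(-45,1),(-45,-1),(45,1),(45,-1)):
    RW=down(az,2,sg); o=allik(W1+RW.apply([8,0,0]),RW,8); o2=allik(np.array([*arb,150])+RW.apply([20,0,0]),RW,8);print(az,sg,[x.round(2) for x in o],[x.round(2) for x in o2])
E
```

```text
time: 22.08
ee_pos: [539.9, -54.9, 98.5]
tool_rot: [-1.709, 2.033, 0.508]
force: [-0.2, 0.1, -0.2]
opening: 85.0
time: 22.58
ee_pos: [558.8, 48.5, 167.2]
tool_rot: [-1.712, 2.025, 0.505]
force: [0.2, 0.4, 1.0]
opening: 84.7
scene 303 188
top 336 215
((387.26312255859375, 215.19161987304688), (26.922439575195312, 29.925092697143555), 59.00473403930664) [373 201  29  29 405] at z106: [ 543.347 -162.78   104.   ]
0 1 [array([ 0.03,  0.76,  1.41, -0.  ,  0.93, -1.54])] [array([-0.3 ,  0.44,  1.6 ,  0.01,  1.07, -1.87])]
0 -1 [array([ 0.03,  0.76,  1.41, -0.  ,  0.93,  1.6 ])] [array([-0.3 ,  0.44,  1.6 ,  0.01,  1.07,  1.27])]
-100 1 [array([ 0.04,  0.78,  1.37, -0.04,  0.99,  0.24])] [array([-0.28,  0.46,  1.57, -0.04,  1.11, -0.08])]
-100 -1 [] []
-45 1 [array([ 0.04,  0.77,  1.4 , -0.03,  0.95, -0.73])] [array([-0.28,  0.44,  1.59, -0.02,  1.08, -1.06])]
-45 -1 [array([ 0.04,  0.77,  1.4 , -0.03,  0.95,  2.41])] [array([-0.28,  0.44,  1.59, -0.02,  1.08,  2.08])]
45 1 [array([ 0.02,  0.76,  1.41,  0.03,  0.94, -2.35])] []
45 -1 [array([0.02, 0.76, 1.41, 0.03, 0.94, 0.79])] [array([-0.31,  0.44,  1.59,  0.03,  1.09,  0.46])]
```

View pics/m.png

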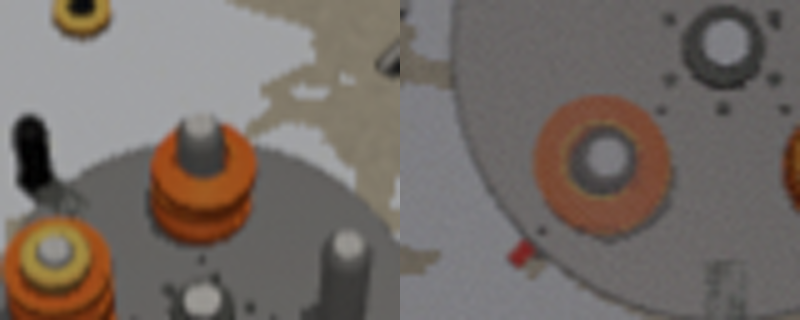

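The first washer is seated dome-up and level with no gap; dial unmoved. Next, the second washer.

```bash
python3 - <<'E'
from plan import *
T=r.read_camera('top');S=r.read_camera('scene')
for C in(T,S):
    e,s=blob(C,W1); print(e,onz(C,*e[0],13))
RW=down(0,0.01,1)
s=r.read_state();p=np.array(s['ee_pos']);Rc=R.from_rotvec(s['tool_rot'])
t=np.array([W1[0],W1[1],-2.])
plan([(p+[0,20,60],Rc,True),(p+[0,20,60],RW,True),(t+60*up,RW,True),(t,RW,True)])
E
```

```text
((274.961181640625, 193.23838806152344), (7.397309303283691, 15.626519203186035), 13.695453643798828) [606.912 113.447  13.   ]
((354.55230712890625, 184.00494384765625), (16.35002326965332, 18.435884475708008), 93.98004150390625) [610.195 136.389  13.   ]
now [556.9  43.8 163.4] q [ 0.22  0.76  1.29 -0.88  1.61 -2.53] F [ 0.  -0.6  0.2] open 85.1 t 22.7833
 move 2 x [-0.025  0.002 -0.02 ] | q [ 0.25  0.7   1.22 -0.88  1.71 -2.61] margin 0.27 maxstep 0.052
 rot  11 x [ 6.64 -4.3   3.59] | q [-0.09  0.4   1.4   0.    1.34 -1.67] margin 1.16 maxstep 0.094
 move 5 x [0.033 0.014 0.011] | q [ 0.03  0.7   1.36 -0.    1.08 -1.54] margin 1.06 maxstep 0.068
 move 2 x [ 0.03  0.   -0.  ] | q [ 0.03  0.79  1.39 -0.    0.97 -1.54] margin 0.95 maxstep 0.057
```

```bash

python3 -m creep '[[[-0.025,0.002,-0.02],[0,0,0],0.085],[[-0.025,0.002,-0.02],[0,0,0],0.085],[[0,0,0],[0,0,0],0.085]]'
python3 -m creep '[[[0,0,0],[6.64,-4.3,3.59],0.085],[[0,0,0],[6.64,-4.3,3.59],0.085],[[0,0,0],[6.64,-4.3,3.59],0.085],[[0,0,0],[6.64,-4.3,3.59],0.085],[[0,0,0],[6.64,-4.3,3.59],0.085],[[0,0,0],[6.64,-4.3,3.59],0.085]]'
python3 -m creep '[[[0,0,0],[6.64,-4.3,3.59],0.085],[[0,0,0],[6.64,-4.3,3.59],0.085],[[0,0,0],[6.64,-4.3,3.59],0.085],[[0,0,0],[6.64,-4.3,3.59],0.085],[[0,0,0],[6.64,-4.3,3.59],0.085],[[0,0,0],[0,0,0],0.085]]'
python3 - <<'E'
from plan import *
RW=down(0,0.01,1); t=np.array([611.5,135.2,-2.])
plan([(t+60*up,RW,True)])
E
```

```text
time: 23.03
ee_pos: [557.9, 65.3, 229.6]
tool_rot: [-1.708, 2.028, 0.501]
force: [-0.5, -0.3, -0.2]
opening: 85.4
time: 23.53
ee_pos: [556.9, 63.9, 224.0]
tool_rot: [-0.892, 1.924, 0.265]
force: [-0.4, -0.4, 0.6]
opening: 85.1
time: 24.03
ee_pos: [556.4, 62.6, 225.1]
tool_rot: [-0.269, 1.702, 0.078]
force: [0.6, -0.3, 0.6]
opening: 84.9
now [556.4  62.6 225.1] q [-0.03  0.48  1.29 -0.14  1.5  -1.8 ] F [ 0.6 -0.3  0.6] open 84.9 t 24.0333
 rot  2 x [ 6.2  -4.03  3.42] | q [-0.1   0.39  1.4   0.    1.35 -1.67] margin 1.16 maxstep 0.08
 move 5 x [0.033 0.015 0.011] | q [ 0.03  0.7   1.36 -0.    1.08 -1.54] margin 1.06 maxstep 0.068
```

```bash

python3 -m creep '[[[0,0,0],[4.13,-2.7,2.28],0.085],[[0,0,0],[4.13,-2.7,2.28],0.085],[[0,0,0],[4.13,-2.7,2.28],0.085],[[0.0275,0.0125,0.0092],[0,0,0],0.085],[[0.0275,0.0125,0.0092],[0,0,0],0.085],[[0.0275,0.0125,0.0092],[0,0,0],0.085],[[0.0275,0.0125,0.0092],[0,0,0],0.085],[[0.0275,0.0125,0.0092],[0,0,0],0.085],[[0.0275,0.0125,0.0092],[0,0,0],0.085],[[0,0,0],[0,0,0],0.085]]'
python3 - <<'E'
from plan import *
RW=down(0,0.01,1); t=np.array([611.5,135.2,-2.])
plan([(t+55*up,RW,True),(t,RW,True)])
T=r.read_camera('top');S=r.read_camera('scene')
for n,C in(('scene',S),('top',T)):
    f=C['frame']; u,v=map(int,proj(C,W1)); print(n,u,v); cv2.imwrite(f'pics/nz_{n}.png',cv2.resize(f[v-32:v+32,u-40:u+40,::-1],(500,400),interpolation=cv2.INTER_CUBIC))
a=cv2.imread('pics/nz_scene.png');b=cv2.imread('pics/nz_top.png');cv2.imwrite('pics/n.png',cv2.resize(np.hstack([a,b]),(800,320)))
E
```

```text
time: 24.87
ee_pos: [608.8, 141.3, 52.6]
tool_rot: [-0.012, 1.583, 0.007]
force: [-1.7, 0.1, -1.0]
opening: 84.8
now [608.8 141.3  52.6] q [ 0.04  0.71  1.36 -0.    1.08 -1.54] F [-1.7  0.1 -1. ] open 84.8 t 24.8667
 rot  1 x [ 0.71 -0.74  0.17] | q [ 0.04  0.71  1.37 -0.    1.06 -1.53] margin 1.04 maxstep 0.019
 move 1 x [-0.    -0.006  0.003] | q [ 0.03  0.71  1.36 -0.    1.07 -1.54] margin 1.05 maxstep 0.01
 move 2 x [ 0.028  0.    -0.   ] | q [ 0.03  0.79  1.39 -0.    0.97 -1.54] margin 0.95 maxstep 0.052
scene 354 184
top 266 191
```

View pics/n.png

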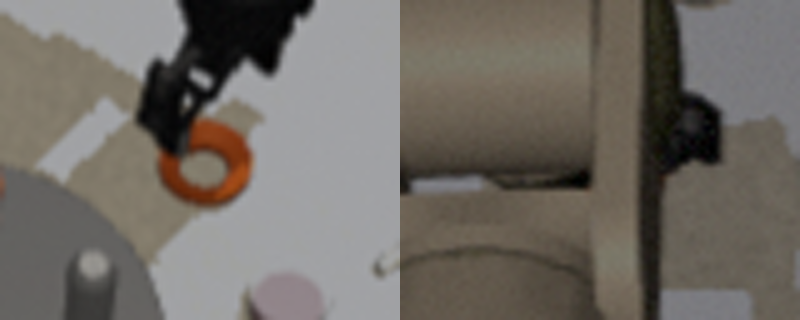

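The arm hides the top view; the scene view shows the washer where it was. Correcting and descending.

```bash

python3 -m creep '[[[0,-0.006,0.0027],[0.71,-0.74,0.17],0.085],[[0,0,0],[0,0,0],0.085],[[0,0,0],[0,0,0],0.085]]'
python3 - <<'E'
from plan import *
RW=down(0,0.01,1); t=np.array([611.5,135.2,-2.])
plan([(t+55*up,RW,True),(t,RW,True)])
E
```

```text
time: 25.22
ee_pos: [614.6, 133.0, 61.1]
tool_rot: [0.006, 1.557, -0.003]
force: [0.3, -0.1, 1.4]
opening: 85.3
now [614.6 133.   61.1] q [ 0.03  0.7   1.36  0.    1.07 -1.54] F [ 0.3 -0.1  1.4] open 85.3 t 25.2167
 rot  1 x [-0.32  0.79 -0.08] | q [ 0.03  0.7   1.35 -0.    1.09 -1.54] margin 1.07 maxstep 0.02
 move 1 x [ 0.008  0.002 -0.003] | q [ 0.03  0.71  1.36 -0.    1.07 -1.54] margin 1.05 maxstep 0.02
 move 2 x [ 0.028  0.    -0.   ] | q [ 0.03  0.79  1.39 -0.    0.97 -1.54] margin 0.95 maxstep 0.052
```

```bash

python3 -m creep '[[[0.008,0.002,-0.003],[-0.32,0.79,-0.08],0.085],[[0.013,0,0],[0,0,0],0.085],[[0.013,0,0],[0,0,0],0.085],[[0.013,0,0],[0,0,0],0.085],[[0,0,0],[0,0,0],0.085],[[0,0,0],[0,0,0],0.085]]'
python3 - <<'E'
from plan import *
RW=down(0,0.01,1); t=np.array([611.5,135.2,-2.])
plan([(t,RW,True)])
T=r.read_camera('top');S=r.read_camera('scene')
for n,C in(('scene',S),):
    f=C['frame']; u,v=map(int,proj(C,W1)); cv2.imwrite(f'pics/o.png',cv2.resize(f[v-32:v+32,u-40:u+40,::-1],(500,400),interpolation=cv2.INTER_CUBIC))
E
```

```text
time: 25.72
ee_pos: [610.5, 136.0, 11.2]
tool_rot: [-0.0, 1.575, 0.001]
force: [-0.4, -0.3, -0.4]
opening: 84.9
now [610.5 136.   11.2] q [ 0.03  0.77  1.38  0.    0.99 -1.54] F [-0.4 -0.3 -0.4] open 84.9 t 25.7167
 rot  1 x [ 0.05 -0.26 -0.02] | q [ 0.03  0.77  1.39 -0.    0.99 -1.54] margin 0.97 maxstep 0.007
 move 1 x [ 0.013 -0.001  0.001] | q [ 0.03  0.79  1.39 -0.    0.97 -1.54] margin 0.95 maxstep 0.022
```

View pics/o.png

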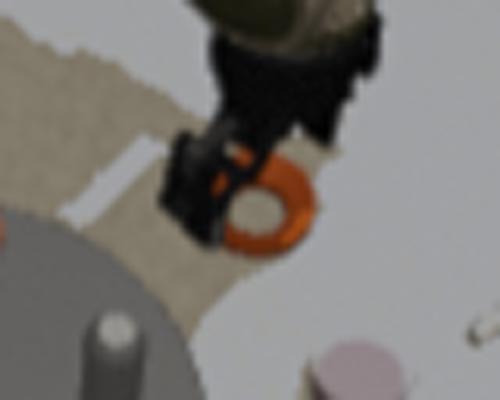

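Near finger stands outside the washer on its −y side, with no contact. Descending and gripping.

```bash

python3 -m creep '[[[0.0065,-0.0005,0.001],[0,-0.26,0],0.085],[[0.0055,0,0],[0,0,0],0.085],[[0,0,0],[0,0,0],0.085],[[0,0,0],[0,0,0],0.085]]'
python3 -m creep '[[[0,0,0],[0,0,0],0.07],[[0,0,0],[0,0,0],0.062],[[0,0,0],[0,0,0],0.055],[[0,0,0],[0,0,0],0.055],[[0,0,0],[0,0,0],0.055],[[0,0,0],[0,0,0],0.055]]' 40
python3 - <<'E'
from plan import *
s=r.read_state();p=np.array(s['ee_pos']);Rc=R.from_rotvec(s['tool_rot'])
RW=down(0,0.01,1)
print('off',Rc.inv().apply(np.array([611.5,135.2,13])-p))
plan([(p+195*up,Rc,True),(np.array([*arb,210.]),RW,True)])
E
```

```text
time: 26.15
ee_pos: [611.9, 135.5, 0.2]
tool_rot: [-0.0, 1.569, 0.001]
force: [-0.1, 0.1, 0.2]
opening: 84.8
time: 26.65
ee_pos: [612.5, 135.5, 1.4]
tool_rot: [-0.0, 1.567, 0.001]
force: [-1.8, -0.1, 5.6]
opening: 62.8
off [-11.651  -0.332  -0.955]
now [612.5 135.5   1.4] q [ 0.03  0.78  1.39  0.    0.97 -1.54] F [-1.8 -0.1  5.6] open 62.8 t 26.65
 move 6 x [-0.033  0.     0.   ] | q [ 0.03  0.56  1.22  0.    1.36 -1.54] margin 1.03 maxstep 0.07
 rot  1 x [ 0.05  0.2  -0.02] | q [ 0.03  0.57  1.21 -0.    1.36 -1.54] margin 1.02 maxstep 0.005
 move 5 x [-0.003 -0.035 -0.014] | q [-0.29  0.37  1.47  0.    1.3  -1.86] margin 1.02 maxstep 0.07
```

```bash

python3 -m creep '[[[-0.015,0,0],[0,0,0],0.055],[[-0.03,0,0],[0,0,0],0.055],[[-0.03,0,0],[0,0,0],0.055],[[-0.03,0,0],[0,0,0],0.055],[[-0.03,0,0],[0,0,0],0.055],[[-0.03,0,0],[0,0,0],0.055],[[-0.03,0,0],[0,0,0],0.055],[[0,0,0],[0,0,0],0.055]]'
python3 -m creep '[[[-0.002,-0.029,-0.0115],[0,0.2,0],0.055],[[-0.002,-0.029,-0.0115],[0,0,0],0.055],[[-0.002,-0.029,-0.0115],[0,0,0],0.055],[[-0.002,-0.029,-0.0115],[0,0,0],0.055],[[-0.002,-0.029,-0.0115],[0,0,0],0.055],[[-0.002,-0.029,-0.0115],[0,0,0],0.055],[[0,0,0],[0,0,0],0.055],[[0,0,0],[0,0,0],0.055]]'
python3 - <<'E'
from plan import *
s=r.read_state();p=np.array(s['ee_pos']);Rc=R.from_rotvec(s['tool_rot'])
RW=down(0,0.01,1)
print('R',Rc.as_matrix().round(3).tolist())
plan([(np.array([*arb,180.])-[-12+12,0,0],RW,True)])
T=r.read_camera('top');S=r.read_camera('scene');g=p+Rc.apply([-12,0,0])
for n,C in(('scene',S),('top',T)):
    f=C['frame']; u,v=map(int,proj(C,g)); print(n,u,v); cv2.imwrite(f'pics/pz_{n}.png',cv2.resize(f[v-32:v+32,u-40:u+40,::-1],(500,400),interpolation=cv2.INTER_CUBIC))
    e,b=blob(C,g); print(e,b,onz(C,*e[0],g[2]))
a=cv2.imread('pics/pz_scene.png');b=cv2.imread('pics/pz_top.png');cv2.imwrite('pics/p.png',cv2.resize(np.hstack([a,b]),(800,320)))
E
```

```text
time: 27.32
ee_pos: [613.7, 135.6, 202.1]
tool_rot: [-0.0, 1.558, 0.001]
force: [0.7, -0.9, 1.0]
opening: 62.6
time: 27.98
ee_pos: [542.4, -39.7, 207.4]
tool_rot: [0.002, 1.572, -0.001]
force: [0.1, 0.2, -1.3]
opening: 62.7
R [[-0.001, 0.002, 1.0], [0.001, 1.0, -0.002], [-1.0, 0.001, -0.001]]
now [542.4 -39.7 207.4] q [-0.29  0.37  1.48  0.    1.29 -1.86] F [ 0.1  0.2 -1.3] open 62.7 t 27.9833
 move 1 x [ 0.027 -0.002  0.001] | q [-0.29  0.4   1.51  0.    1.23 -1.86] margin 1.02 maxstep 0.063
scene 302 167
((305.3559875488281, 166.3629150390625), (16.369293212890625, 19.626605987548828), 28.266420364379883) [298 157  16  19 145] [545.41  -32.922 219.375]
top 336 211
((387.00872802734375, 215.15260314941406), (27.507915496826172, 30.058530807495117), 64.34139251708984) [376 201  26  29 289] [ 534.612 -147.33   219.375]
```

View pics/p.png

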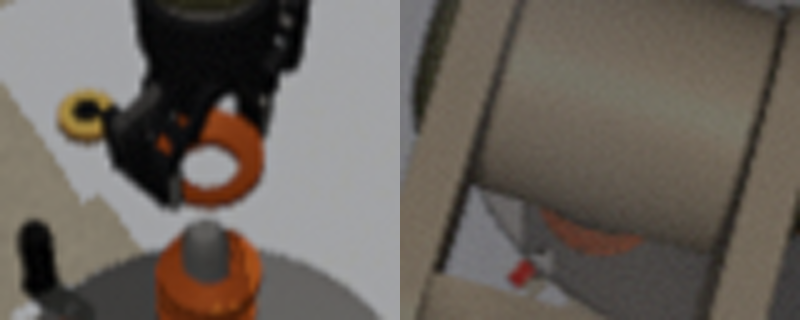

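```bash
python3 - <<'E'
from plan import *
s=r.read_state();p=np.array(s['ee_pos']);Rc=R.from_rotvec(s['tool_rot']);print(p)
S=r.read_camera('scene');th=np.linspace(0,2*np.pi,72,endpoint=False)
f=cv2.cvtColor(S['frame'],cv2.COLOR_RGB2HSV).astype(float)
g=p+Rc.apply([-11.7,0,-1.0]);print('g',g)
P=np.array([proj(S,g+[32*np.cos(a),32*np.sin(a),z]) for z in(-1,9) for a in th]);print('outer pred',P.min(0),P.max(0))
B=np.array([proj(S,g+[17*np.cos(a),17*np.sin(a),1]) for a in th]);B2=np.array([proj(S,g+[17*np.cos(a),17*np.sin(a),-9]) for a in th])
print('bore top',B.min(0),B.max(0),'bore bottom',B2.min(0),B2.max(0))
o=((f[...,0]>=2)&(f[...,0]<=18)&(f[...,1]>120)&(f[...,2]>50)).astype(np.uint8)
sub=o[150:190,290:325]
for row in sub[4:30]: print(''.join('#' if x else '.' for x in row))
E
```

```text
[542.863 -38.091 207.238]
g [541.877 -38.101 218.939]
outer pred [291.939 155.975] [314.404 176.202]
bore top [297.273 161.809] [309.139 171.452] bore bottom [297.354 163.858] [309.137 173.463]
...................................
...................................
..............#....................
..............###..................
........#.....#######..............
........##...##########............
.............###########...........
............############...........
....##......############...........
....##......############...........
....##...........########..........
.....#.............######..........
....................#####..........
....................#####..........
....................#####..........
....................####...........
...................#####...........
........##........#####............
........####....######.............
........#############..............
.........###########...............
..........########.................
...................................
...................................
...................................
...................................
```

The scene pixels agree with kinematics within half a pixel. Centring and lowering.

```bash

python3 -m creep '[[[0.01,-0.0034,0.0013],[0,0,0],0.055],[[0.01,0,0],[0,0,0],0.055],[[0.007,0,0],[0,0,0],0.055],[[0,0,0],[0,0,0],0.055],[[0,0,0],[0,0,0],0.055]]'
python3 - <<'E'
from plan import *
RW=down(0,0.01,1)
plan([(np.array([*arb,175.])+[1,0,0],RW,True)])
E
```

```text
time: 28.55
ee_pos: [543.8, -41.7, 179.8]
tool_rot: [-0.0, 1.573, 0.001]
force: [0.4, -0.3, -0.7]
opening: 62.9
now [543.8 -41.7 179.8] q [-0.29  0.4   1.51  0.    1.23 -1.86] F [ 0.4 -0.3 -0.7] open 62.9 t 28.55
 move 1 x [0.005 0.    0.   ] | q [-0.29  0.41  1.51  0.    1.22 -1.86] margin 1.02 maxstep 0.011
```

```bash

python3 -m creep '[[[0.01,0,0],[0,0,0],0.055],[[0.01,0,0],[0,0,0],0.055],[[0.01,0,0],[0,0,0],0.055],[[0.008,0,0],[0,0,0],0.055],[[0,0,0],[0,0,0],0.055],[[0,0,0],[0,0,0],0.055]]'
python3 -m creep '[[[0.006,0,0],[0,0,0],0.055],[[0.006,0,0],[0,0,0],0.055],[[0,0,0],[0,0,0],0.055],[[0,0,0],[0,0,0],0.055]]'
python3 - <<'E'
from plan import *
RW=down(0,0.01,1)
plan([(np.array([*arb,115.])+[1,0,0],RW,True)])
C=r.read_camera('scene'); f=C['frame']; u,v=map(int,proj(C,[*arb,130])); cv2.imwrite('pics/q.png',cv2.resize(f[v-32:v+32,u-40:u+40,::-1],(500,400),interpolation=cv2.INTER_CUBIC))
E
```

```text
time: 29.05
ee_pos: [543.8, -42.0, 142.0]
tool_rot: [-0.0, 1.573, 0.001]
force: [-0.1, -0.2, -0.7]
opening: 62.7
time: 29.38
ee_pos: [543.9, -42.0, 130.2]
tool_rot: [-0.0, 1.572, 0.001]
force: [0.0, 0.1, 0.4]
opening: 63.0
now [543.9 -42.  130.2] q [-0.29  0.46  1.57  0.    1.12 -1.86] F [0.  0.1 0.4] open 63.0 t 29.3833
 move 1 x [0.015 0.    0.   ] | q [-0.29  0.48  1.58  0.    1.08 -1.86] margin 0.98 maxstep 0.034
```

View pics/q.png

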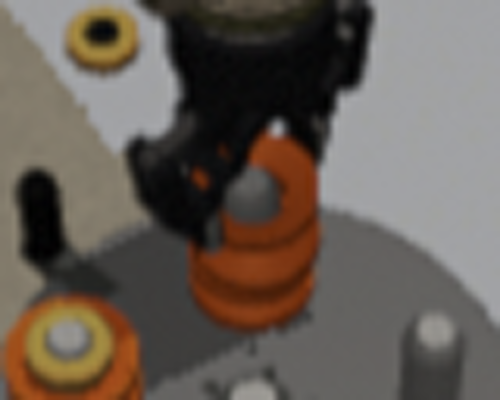

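The arbor tip is through the bore with no force. Lowering to about 3 mm above the seat, then releasing.

```bash

python3 -m creep '[[[0.006,0,0],[0,0,0],0.055],[[0.006,0,0],[0,0,0],0.055],[[0.004,0,0],[0,0,0],0.055],[[0,0,0],[0,0,0],0.055],[[0,0,0],[0,0,0],0.055]]'
python3 -m creep '[[[0,0,0],[0,0,0],0.075],[[0,0,0],[0,0,0],0.085],[[0,0,0],[0,0,0],0.085],[[0,0,0],[0,0,0],0.085]]'
python3 -m creep '[[[-0.01,0,0],[0,0,0],0.085],[[-0.02,0,0],[0,0,0],0.085],[[-0.03,0,0],[0,0,0],0.085],[[-0.03,0,0],[0,0,0],0.085],[[-0.03,0,0],[0,0,0],0.085],[[0,0,0],[0,0,0],0.085]]'
python3 - <<'E'
from plan import *
# knob push start: closed fingers, tool down, TCP at knob side +y
dc=np.array([603.3,-101.5]);
RW=down(0,0.01,1);s=r.read_state();p=np.array(s['ee_pos']);Rc=R.from_rotvec(s['tool_rot'])
plan([([453.3,-45,p[2]],RW,False),([453.3,-45,88],RW,True)])
C=r.read_camera('scene'); f=C['frame']; u,v=map(int,proj(C,[*arb,130])); cv2.imwrite('pics/r1.png',cv2.resize(f[v-32:v+32,u-40:u+40,::-1],(500,400),interpolation=cv2.INTER_CUBIC))
E
```

```text
time: 29.85
ee_pos: [544.3, -41.7, 115.2]
tool_rot: [-0.0, 1.571, 0.001]
force: [-1.5, 3.4, 8.6]
opening: 62.8
time: 30.18
ee_pos: [543.8, -42.0, 114.1]
tool_rot: [-0.0, 1.572, 0.001]
force: [-0.2, 0.5, -0.4]
opening: 85.0
time: 30.68
ee_pos: [545.9, -42.5, 241.1]
tool_rot: [-0.003, 1.562, -0.001]
force: [-0.6, -1.3, 0.3]
opening: 85.1
now [545.9 -42.5 241.1] q [-0.29  0.35  1.42  0.    1.36 -1.86] F [-0.6 -1.3  0.3] open 85.1 t 30.6833
 move 3 x [-0.    -0.001 -0.031] | q [-0.36  0.15  1.68  0.    1.3  -1.93] margin 0.88 maxstep 0.093
 rot  1 x [0.05 0.51 0.15] | q [-0.36  0.15  1.68  0.    1.31 -1.93] margin 0.88 maxstep 0.01
 move 5 x [ 0.031  0.    -0.   ] | q [-0.36  0.34  1.88  0.    0.92 -1.93] margin 0.68 maxstep 0.079
```

View pics/r1.png

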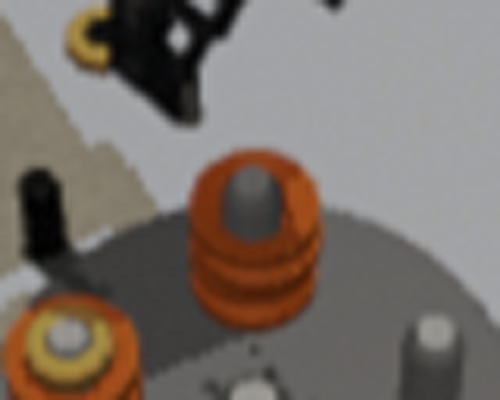

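Both washers look seated. I'll move to the knob's left side with the fingers closed, then check the seating before pushing.

```bash

python3 -m creep '[[[0,-0.0006,-0.023],[0,0.51,0],0.03],[[0,-0.0006,-0.023],[0,0,0],0],[[0,-0.0006,-0.023],[0,0,0],0],[[0,-0.0006,-0.023],[0,0,0],0],[[0,0,0],[0,0,0],0],[[0,0,0],[0,0,0],0]]' 40
python3 - <<'E'
from plan import *
RW=down(0,0.01,1)
plan([([453.3,-45,200],RW,False),([453.3,-45,88],RW,True)])
T=r.read_camera('top');S=r.read_camera('scene');th=np.linspace(0,2*np.pi,72,endpoint=False)
for n,C in(('scene',S),('top',T)):
    f=C['frame']; u,v=map(int,proj(C,[*arb,130])); cv2.imwrite(f'pics/sz_{n}.png',cv2.resize(f[v-24:v+24,u-30:u+30,::-1],(500,400),interpolation=cv2.INTER_CUBIC)); print(n,u-30,v-24)
    for z in(132,122):
        P=np.array([proj(C,[arb[0]+32*np.cos(a),arb[1]+32*np.sin(a),z]) for a in th]);print(z,P.min(0),P.max(0), (P.min(0)-[u-30,v-24])*400/60,(P.max(0)-[u-30,v-24])*400/60)
    print(blob(C,[*arb,120]))
a=cv2.imread('pics/sz_scene.png');b=cv2.imread('pics/sz_top.png');cv2.imwrite('pics/s.png',cv2.resize(np.hstack([a,b]),(800,320)))
E
```

```text
time: 31.23
ee_pos: [451.6, -44.5, 235.1]
tool_rot: [0.0, 1.581, 0.001]
force: [0.2, -0.0, -0.1]
opening: 11.6
now [451.6 -44.5 235.1] q [-0.36  0.16  1.69 -0.    1.31 -1.93] F [ 0.2 -0.  -0.1] open 11.6 t 31.2333
 move 1 x [ 0.035 -0.001  0.002] | q [-0.36  0.19  1.74 -0.    1.22 -1.93] margin 0.82 maxstep 0.088
 rot  1 x [ 0.01 -0.59 -0.03] | q [-0.36  0.19  1.74  0.    1.21 -1.93] margin 0.82 maxstep 0.011
 move 3 x [ 0.037  0.    -0.   ] | q [-0.36  0.34  1.88  0.    0.92 -1.93] margin 0.68 maxstep 0.096
scene 273 160
132 [292.527 175.761] [313.581 193.355] [130.182 105.075] [270.543 222.367]
122 [292.636 177.59 ] [313.55  195.115] [130.905 117.268] [270.332 234.102]
(((303.1723937988281, 189.99276733398438), (21.936494827270508, 29.0226993560791), 2.8768622875213623), array([293, 176,  21,  29, 405], dtype=int32))
top 306 190
132 [322.795 200.634] [350.359 228.132] [111.967  70.893] [295.728 254.214]
122 [322.793 201.081] [350.124 228.349] [111.954  73.876] [294.161 255.661]
(((342.5293273925781, 211.92930603027344), (12.492530822753906, 20.703569412231445), 163.01231384277344), array([338, 202,  12,  21,  98], dtype=int32))
```

View pics/s.png

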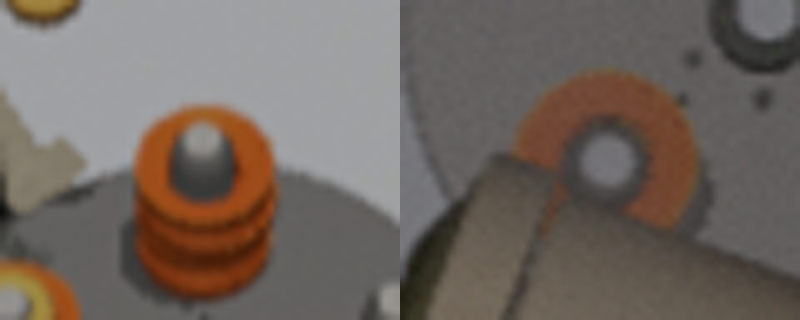

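Seen top edge at v=176 against 175.8 predicted for a seated rim, and the stack is closed with no gaps. Now down beside the knob.

```bash

python3 -m creep '[[[0.025,-0.0005,0.0015],[0,-0.59,0],0],[[0.03,0,0],[0,0,0],0],[[0.03,0,0],[0,0,0],0],[[0.03,0,0],[0,0,0],0],[[0.025,0,0],[0,0,0],0],[[0.007,0,0],[0,0,0],0],[[0,0,0],[0,0,0],0],[[0,0,0],[0,0,0],0]]'
python3 - <<'E'
from plan import *
RW=down(0,0.01,1)
plan([([453.3,-45,88],RW,True)])
dc=np.array([603.3,-101.5])
T=r.read_camera('top');S=r.read_camera('scene')
for n,C in(('scene',S),('top',T)):
    f=C['frame']; u,v=map(int,proj(C,[460,-80,95])); cv2.imwrite(f'pics/tz_{n}.png',cv2.resize(f[v-32:v+32,u-40:u+40,::-1],(500,400),interpolation=cv2.INTER_CUBIC))
a=cv2.imread('pics/tz_scene.png');b=cv2.imread('pics/tz_top.png');cv2.imwrite('pics/t.png',cv2.resize(np.hstack([a,b]),(800,320)))
# check reach along circle (TCP 27 mm behind knob)
q=r.read_state()['q']
for a in range(0,95,10):
    k=np.radians(180+a); lag=np.array([np.cos(k),np.sin(k)])*150; tang=np.array([-np.sin(k),np.cos(k)])
    pt=dc+lag-tang*26; q,e=ik(np.array([*pt,88]),RW,q); print(a,pt.round(1),q.round(2),round(e,4))
E
```

```text
time: 32.0
ee_pos: [454.2, -45.1, 88.9]
tool_rot: [-0.001, 1.57, 0.001]
force: [-0.1, -0.2, 0.1]
opening: 0.1
now [454.2 -45.1  88.9] q [-0.36  0.34  1.87  0.    0.92 -1.93] F [-0.1 -0.2  0.1] open 0.1 t 32.0
 move 1 x [ 0.001  0.    -0.001] | q [-0.36  0.34  1.88  0.    0.92 -1.93] margin 0.68 maxstep 0.003
0 [453.3 -75.5] [-0.42  0.35  1.87  0.    0.93 -1.99] 0.0
10 [ 451.1 -101.9] [-0.48  0.36  1.86  0.    0.93 -2.05] 0.0
20 [ 453.5 -128.4] [-0.53  0.37  1.83  0.    0.94 -2.1 ] 0.0
30 [ 460.4 -154. ] [-0.56  0.4   1.79  0.    0.95 -2.14] 0.0
40 [ 471.7 -178. ] [-0.59  0.43  1.74  0.    0.97 -2.16] 0.0
50 [ 487.  -199.7] [-0.61  0.47  1.67  0.    1.   -2.18] 0.0
60 [ 505.8 -218.4] [-0.62  0.52  1.59  0.    1.03 -2.19] 0.0
70 [ 527.6 -233.6] [-0.62  0.57  1.51  0.    1.06 -2.19] 0.0
80 [ 551.6 -244.7] [-0.61  0.62  1.42  0.    1.1  -2.18] 0.0
90 [ 577.3 -251.5] [-0.6   0.67  1.33  0.    1.14 -2.17] 0.0
```

View pics/t.png

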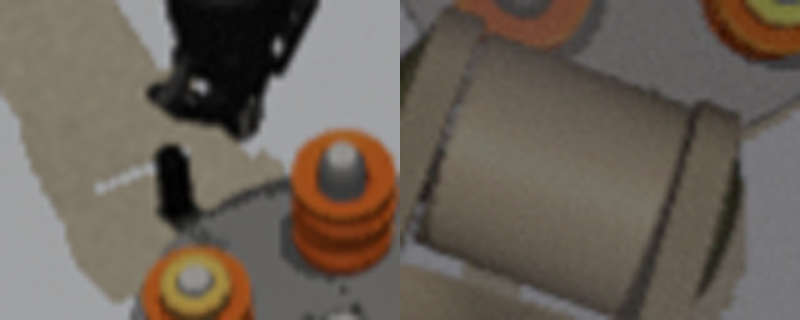

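Finger beside the post, clear of the column. Pushing along the circle.

```bash

python3 -m creep '[[[0,-0.01,0],[0,0,0],0],[[0,-0.01,0],[0,0,0],0],[[0,-0.01,-0.001],[0,0,0],0],[[0,-0.0088,-0.0007],[0,0,0],0],[[0,-0.0088,-0.0007],[0,0,0],0],[[0,-0.0088,-0.0007],[0,0,0],0]]'
python3 -m creep '[[[0,-0.0088,0.0008],[0,0,0],0],[[0,-0.0088,0.0008],[0,0,0],0],[[0,-0.0088,0.0008],[0,0,0],0],[[0,-0.0085,0.0023],[0,0,0],0],[[0,-0.0085,0.0023],[0,0,0],0],[[0,-0.0085,0.0023],[0,0,0],0]]'
python3 - <<'E'
from plan import *
C=r.read_camera('scene'); f=C['frame']; cv2.imwrite('pics/u.png',cv2.resize(f[150:280,230:390,::-1],(640,520),interpolation=cv2.INTER_CUBIC))
E
```

```text
time: 32.6
ee_pos: [450.3, -102.4, 88.3]
tool_rot: [0.0, 1.57, 0.001]
force: [0.9, 2.6, 0.8]
opening: 0.2
time: 33.1
ee_pos: [459.8, -153.9, 88.0]
tool_rot: [-0.0, 1.571, 0.001]
force: [-0.2, 1.5, -0.4]
opening: -0.1
```

View pics/u.png

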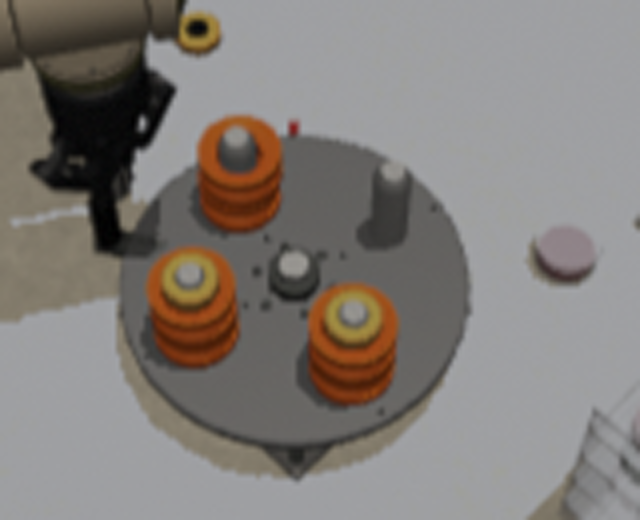

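The dial has turned about 27° with the finger behind the knob. Pushing on past halfway.

```bash

python3 -m creep '[[[0,-0.008,0.0038],[0,0,0],0],[[0,-0.008,0.0038],[0,0,0],0],[[0,-0.008,0.0038],[0,0,0],0],[[0,-0.0072,0.0051],[0,0,0],0],[[0,-0.0072,0.0051],[0,0,0],0],[[0,-0.0072,0.0051],[0,0,0],0]]'
python3 -m creep '[[[0,-0.0062,0.0063],[0,0,0],0],[[0,-0.0062,0.0063],[0,0,0],0],[[0,0,0],[0,0,0],0],[[0,0,0],[0,0,0],0],[[0,0,0],[0,0,0],0],[[0,0,0],[0,0,0],0],[[0,0,0],[0,0,0],0],[[0,0,0],[0,0,0],0]]'
python3 - <<'E'
from plan import *
C=r.read_camera('scene'); f=C['frame']; cv2.imwrite('pics/v.png',cv2.resize(f[150:280,230:390,::-1],(640,520),interpolation=cv2.INTER_CUBIC))
E
```

```text
time: 33.65
ee_pos: [487.0, -199.8, 88.2]
tool_rot: [-0.001, 1.57, 0.001]
force: [-0.8, 1.2, -0.1]
opening: 0.1
time: 34.32
ee_pos: [498.9, -211.1, 88.2]
tool_rot: [-0.001, 1.57, 0.001]
force: [-0.5, -0.4, 0.2]
opening: -0.2
```

View pics/v.png

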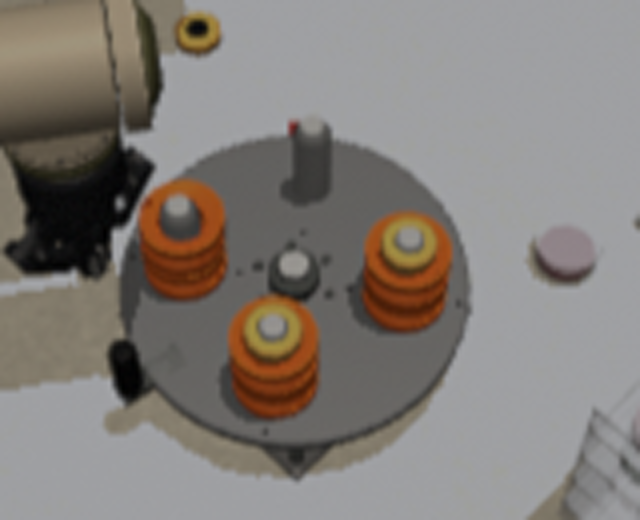

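The dial is running on by itself. I'll lift away, wait, and check where it rests.

```bash

python3 -m creep '[[[0,0.01,-0.01],[0,0,0],0],[[-0.02,0.01,-0.01],[0,0,0],0],[[-0.03,0.01,-0.01],[0,0,0],0],[[-0.03,0.02,-0.02],[0,0,0],0],[[-0.03,0.03,-0.02],[0,0,0],0],[[-0.03,0.03,-0.02],[0,0,0],0],[[-0.01,0.03,-0.02],[0,0,0],0],[[0,0.03,-0.02],[0,0,0],0],[[0,0.03,-0.02],[0,0,0],0],[[0,0,0],[0,0,0],0]]'
python3 -m creep '[[[0,0.04,0],[0,0,0],0],[[0,0.04,0],[0,0,0],0],[[0,0.04,0],[0,0,0],0],[[0,0.04,0],[0,0,0],0],[[0,0,0],[0,0,0],0],[[0,0,0],[0,0,0],0],[[0,0,0],[0,0,0],0],[[0,0,0],[0,0,0],0],[[0,0,0],[0,0,0],0],[[0,0,0],[0,0,0],0]]'
python3 - <<'E'
from plan import *
C=snap('scene','w_scene'); f=C['frame']; cv2.imwrite('pics/w1.png',cv2.resize(f[150:280,230:390,::-1],(640,520),interpolation=cv2.INTER_CUBIC))
C=snap('top','w_top'); f=C['frame']; cv2.imwrite('pics/w2.png',cv2.resize(f[130:265,290:450,::-1],(640,540),interpolation=cv2.INTER_CUBIC))
print(r.read_state()['time'])
E
```

```text
time: 35.2
ee_pos: [350.4, -14.5, 231.7]
tool_rot: [-0.002, 1.57, 0.004]
force: [1.1, -0.7, 0.3]
opening: -0.0
time: 36.03
ee_pos: [353.4, 140.9, 231.5]
tool_rot: [0.001, 1.57, -0.001]
force: [0.3, -0.1, 0.6]
opening: -0.5
36.1333
```

View pics/w1.png

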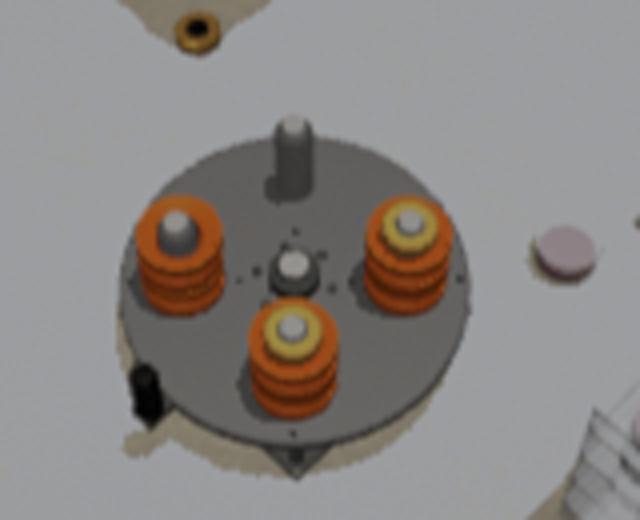

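View pics/w2.png

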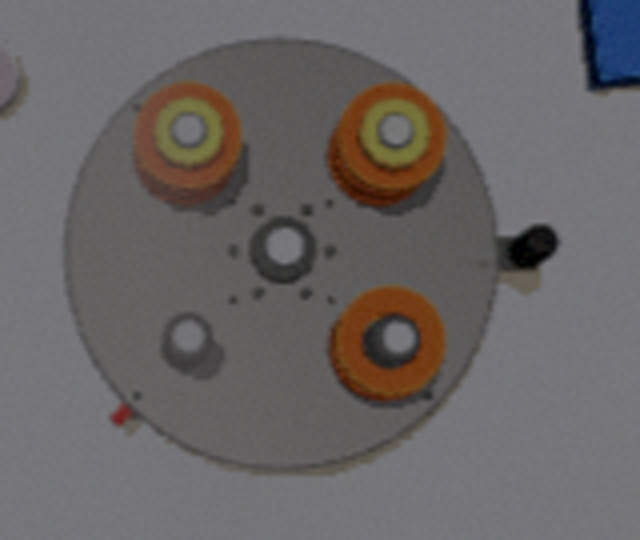

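Tips are at (188,128), (397,130), (188,337) and (398,339) in the crop, i.e. square to the axes as at the start. I'll wait a little more and measure the angle, seating and jars.

```bash

python3 -m creep '[[[0,0,0],[0,0,0],0],[[0,0,0],[0,0,0],0],[[0,0,0],[0,0,0],0],[[0,0,0],[0,0,0],0],[[0,0,0],[0,0,0],0],[[0,0,0],[0,0,0],0],[[0,0,0],[0,0,0],0],[[0,0,0],[0,0,0],0],[[0,0,0],[0,0,0],0],[[0,0,0],[0,0,0],0]]'
python3 - <<'E'
from plan import *
T=r.read_camera('top');S=r.read_camera('scene')
f=cv2.cvtColor(T['frame'],cv2.COLOR_RGB2HSV).astype(int)
dc=np.array([603.3,-101.5]);P=[]
for (u,v) in [(188,128),(397,130),(188,337),(398,339)]:
    u=290+u/4;v=130+v/4;h=5;u0,v0=int(round(u))-h,int(round(v))-h;w=f[v0:v0+11,u0:u0+11];val=w[...,2]-np.maximum(w[...,1]-50,0.)
    m=(val>.8*val[4:7,4:7].mean()).astype(np.uint8);k,l,s,ce=cv2.connectedComponentsWithStats(m,connectivity=4);i=l[h,h]
    P.append(onz(T,*(ce[i]+[u0,v0]),150)[:2])
P=np.array(P);c=P.mean(0);print(P,c)
exp=[45,-45,135,-135]
print('angle err deg',[ (np.degrees(np.arctan2(*(p-c)[::-1]))-e+180)%360-180 for p,e in zip(P,exp)])
na=P[3]
for C,n in((T,'top'),(S,'scene')):
    e,b=blob(C,[*na,125]); print(n,e,b)
e,b=blob(T,[*na,125]); print('rim centre at z127',onz(T,*e[0],127)[:2],'arbor',na)
th=np.linspace(0,2*np.pi,72)
for z in(132,):
    Q=np.array([proj(S,[na[0]+32*np.cos(a),na[1]+32*np.sin(a),z]) for a in th]);print('scene rim132 pred',Q.min(0),Q.max(0))
for u,v in [(201,159),(285.5,149),(476.5,252)]:
    w=f[int(v)-10:int(v)+11,int(u)-10:int(u)+11]; print('jar patch mean V',w[...,2].mean())
a=cv2.imread('pics/top0.png').astype(int);b=cv2.cvtColor(T['frame'],cv2.COLOR_RGB2BGR).astype(int)
for u,v in [(201,160),(285,150),(477,252)]: print('jar diff',np.abs(a[v-14:v+14,u-14:u+14]-b[v-14:v+14,u-14:u+14]).mean())
for n,C in (('y1',S),('y2',T)):
    u,v=map(int,proj(C,[*na,120]));cv2.imwrite(f'pics/{n}.png',cv2.resize(C['frame'][v-20:v+20,u-20:u+20,::-1],(400,400),interpolation=cv2.INTER_CUBIC))
cv2.imwrite('pics/y.png',np.hstack([cv2.imread('pics/y1.png'),cv2.imread('pics/y2.png')]))
E
```

```text
time: 36.97
ee_pos: [353.2, 141.9, 231.5]
tool_rot: [-0.0, 1.57, 0.001]
force: [-0.1, -0.8, -0.4]
opening: -0.2
[[ 663.526  -41.391]
 [ 663.616 -161.866]
 [ 543.47   -41.074]
 [ 542.725 -161.287]] [ 603.334 -101.404]
angle err deg [np.float64(-0.08546729272711673), np.float64(-0.0854147165194945), np.float64(-0.22240317761941242), np.float64(-0.34572309403893087)]
top ((386.4677429199219, 215.5735321044922), (27.167543411254883, 29.001569747924805), 47.82326126098633) [373 202  28  28 479]
scene ((275.001220703125, 213.52618408203125), (23.2537784576416, 30.718753814697266), 176.73936462402344) [264 199  22  30 457]
rim centre at z127 [ 540.697 -157.942] arbor [ 542.725 -161.287]
scene rim132 pred [263.141 199.4  ] [285.017 218.331]
jar patch mean V 106.52154195011337
jar patch mean V 108.01133786848072
jar patch mean V 108.83673469387755
jar diff 2.066326530612245
jar diff 2.0514455782312924
jar diff 2.119472789115646
```

View pics/y.png

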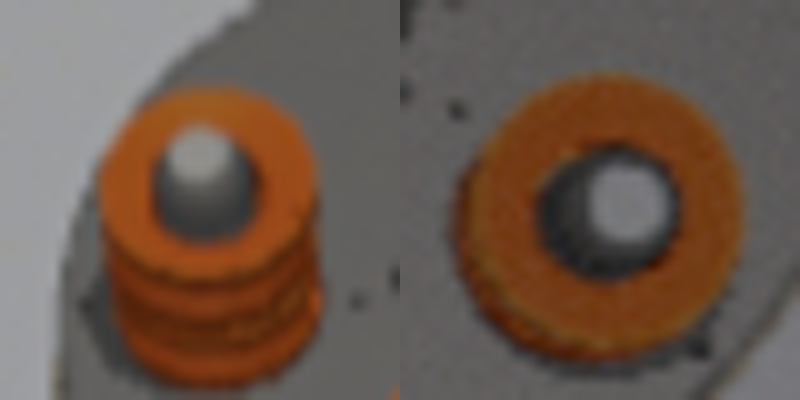

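```bash
python3 -c "
from cell import r
print(r.finish_job(), r.read_state()['time'])"
```

```text
the job is handed in; nothing more can be done
the job is handed in; nothing more can be done
```

I put both washers on the half-built column, indexed the dial one detent counter-clockwise and handed the job in at about 37 s; no verdict is reported.

**What I did:** I turned the first washer over in the slotted rack and slid it on dished face down. The second went on top dished face up. I pushed the knob to about 57°, and the dial ran home by itself.

**Last checks:**
- **Dial:** the four arbor tips lie within 0.35° of the next detent.
- **Seating:** the stack shows no gaps and looks level. The upper rim's top edge is at image row 199, against 199.4 predicted for a fully seated column. That check is only good to a few mm, about the size of the 4 mm allowance.
- **Jars:** unchanged in the top view, and the robot stood clear.

**What disagreed:**
- The outline fit of the top rim put its centre about 4 mm off the arbor. The washers underneath distort that outline, and the 2.5 mm play on the arbor rules out an offset that large.
- While lowering the second washer I met 8.6 N about 4 mm earlier than expected. It still looked fully down after release.

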